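# Set up the caramel slitter

## Robot

A 6-joint arm with a two-finger parallel gripper is mounted at the origin on the work surface. World frame = base frame: x ahead of the robot, y to its left, z up, the work surface at z = 0. Lengths are in m, angles in rad, forces in N, time in s.
With the tool pointing down it reaches from about 0.35 to 0.975 m from the base axis. Payload 4.9 kg.
Tool frame: the origin (TCP) lies midway between the tips of the shut fingers; the grasp point (between the pads) lies 19 mm behind it; z points along the fingers, y is the line along which they close (so a half turn about z gives the same grasp; the last joint's range is limited). The gripper opens to 85 mm and grips with 20 to 120 N. Pads are 22 mm wide; open, the fingers measure 114 mm over their backs; the gripper's body (76 mm by 85 mm) begins 54 mm behind the grasp point. The pads swing forward as they close: fully open they stand 13 mm farther back than shut.
Start: joints at [-1.399, 0.053, 1.613, -0, 1.476, -0.119], TCP at [0.179, -0.599, 0.231] pointing down, gripper open.
Joint ranges: [-3.01, 3.01], [-1.01, 2.22], [0.06, 2.58], [-1.02, 4.17], [0.09, 2.62], [-3.14, 3.14]. Speed limits (rad/s): [2.57, 2.57, 3.14, 3.14, 3.14, 3.14].

## Interface

Orientations are given as a rotation vector (axis times angle).
In Python, from station import ctrl gives the robot as it stands.
- The arm moves only by the tool carry_out, never from a script. Its argument "moves" is a list of rows, each an object of numbers: "x", "y", "z": the shift along the tool's x, y, z in units of 25 mm (1.0 is 25 mm); "turn": the turn about the tool's z in rad. In form: [{"x": .., "y": .., "z": .., "turn": ..}, ...]. A call has exactly 8 rows; each row shifts and turns the commanded pose from where the row before left it, along the tool's axes as they then stand; what a row does not reach is not made up. A row lasts 1/10 s, in which the tool goes at most 50 mm and 8.59 degrees, less where a joint would pass 70% of its speed; a pose out of reach is approached as far as the arm can. A call is refused whole if a number of a shift passes 1 or a number of a turn 0.15, either way. A call with a gripper value outside its range is refused whole. "grip" is the finger opening in mm, from 0 to 85.4, set as the call begins (left out, the last holds). The fingers move at their own pace and stop on an object; "newtons" is the grip in N (left out, the last holds). Time passes only in rows, so rows that do not move let the fingers close, or fill a call up. It gives the time, the measured TCP pose, the force, the opening and the grip force at its end, in the units of the state.
- ctrl.get_obs(): the state, without advancing time (a new reading comes with each control period).
- ctrl.get_image(name): name is "scene" or "top"; returns the picture (400x640x3 uint8, red, green, blue); there is no depth.
- ctrl.calibration(name): a dict with "fx", "fy", "cx", "cy" (pixels), "R" (3x3) and "t" (3): a world point X has camera coordinates R X + t. Camera axes: x right, y down, z forward; pixel columns grow to the right and rows downward; lengths in m; the calibration is good to about 2 mm. A picture is of the moment at which its call begins. calibration takes no time and is no camera call.
- ctrl.finish_job(): hands the job in; it is judged then, once.
Trained networks look in the newest picture that a camera, given by its name, has taken for a name from the list of things; names that differ only in an ending like _2 or _b are one class to them, and where a whole thing is asked for, a point or a joint stands for the part that bears it (a point fixed in the world has none). Each returns a list of dicts, best first, with "confidence" (0 to 1); they miss things now and then, are a little off and sometimes report something else, mostly with a low value. They report only what shows in the picture. A call takes as long as a camera call. They do not tell look-alikes from the thing itself.
- ctrl.look_for(camera, query): "rect" ([left, top, width, height] in pixels, round what is visible of it).
- ctrl.mark_of(camera, query): "pixel" ([column, row] in pixels: a listed point, or the origin of a listed thing).
The state is a dict: "t": time; "q": joint angles; "dq": joint speeds; "effort": joint torques, N m; "tool_pos": TCP position; "tool_rot": TCP orientation; "contact_force": force on the tool from outside, world axes, zero at the start; "wrist_torque": the same for the moment, N m; "opening": finger opening in m; "grip_force": force on a finger pad.
Only numpy, scipy, OpenCV 4.12 (cv2) and the standard library are available. Lean on these libraries where they do the work, as an engineer would, in place of code of your own. Each camera call takes 0.05 s, during which the arm holds its last target. There are 200 camera calls.

## Task

Set up the caramel slitter: press every cutting-wheel cassette on the table into a free snap clip until it clicks fully home, and ease off once it has snapped, without ramming it. When all are in, turn the eccentric until its high point (red end) is squarely on the sprung fence, then hold the gauge blade upright in the slot between fence and stop, in to its red line, for a moment, and finally put the gauge back fully home in its stand. Leave the other things on the counter where they are.

Things in the scene. Friction and masses are not known exactly. Their poses are not given: they have to be found in the camera images.
- slitter: bench slitter, fixed: a steel bed 90 mm deep (its x), 420 mm long (its y, from -215 to +205 mm) and 12 mm thick; origin on the table under it, x away from the robot, z up. Along y it carries four snap clips, then the eccentric, the sprung fence and a fixed stop
- clip1 (a point): centre of snap clip 1, on the bed's top, in a blue field 74 x 64 mm; axes as the slitter's. All four clips alike: two sprung steel jaws (22 mm long in y, tops 27 mm above this point) at +x and -x, their rounded noses 6 mm apart, slide apart in x. Any cassette fits any clip, either way round
- clip2 (a point): centre of snap clip 2, on the bed's top, in a blue field 74 x 64 mm; axes as the slitter's. All four clips: a cassette put in with its bar along y first rests on the jaw noses, underside about 16 mm above this point; pushed straight down with about 10 N it passes the peak and, halfway, snaps: the jaws pull it down. Home: underside on the bed, at this point's height; the jaws then hold it
- clip3 (a point): centre of snap clip 3, on the bed's top, in a blue field 74 x 64 mm; axes as the slitter's. Details: see clips 1 and 2
- clip4 (a point): centre of snap clip 4, on the bed's top, in a blue field 74 x 64 mm; axes as the slitter's. Details: see clips 1 and 2
- cassette1: cutting-wheel cassette (None if absent; 3 or 4 are there), 120 g: white cheeks 40 x 30 mm high, 56 mm apart in y; 14 mm steel bar between them along y, axis 15 mm up; thin wheels; orange fin to grip on top, 12 mm thick (x), 36 mm long (y), 30 to 70 mm up, on a thin neck. Origin: centre of underside, z up. To clear the jaws keep fingertips 36 mm or more above the underside
- cassette2: cutting-wheel cassette (None if absent; 3 or 4 are there), 120 g: white cheeks 40 x 30 mm high, 56 mm apart in y; 14 mm steel bar between them along y, axis 15 mm up; thin wheels; orange fin to grip on top, 12 mm thick (x), 36 mm long (y), 30 to 70 mm up, on a thin neck. Origin: centre of underside, z up. To clear the jaws keep fingertips 36 mm or more above the underside
- cassette3: cutting-wheel cassette (None if absent; 3 or 4 are there), 120 g: white cheeks 40 x 30 mm high, 56 mm apart in y; 14 mm steel bar between them along y, axis 15 mm up; thin wheels; orange fin to grip on top, 12 mm thick (x), 36 mm long (y), 30 to 70 mm up, on a thin neck. Origin: centre of underside, z up. To clear the jaws keep fingertips 36 mm or more above the underside
- cassette4: cutting-wheel cassette (None if absent; 3 or 4 are there), 120 g: white cheeks 40 x 30 mm high, 56 mm apart in y; 14 mm steel bar between them along y, axis 15 mm up; thin wheels; orange fin to grip on top, 12 mm thick (x), 36 mm long (y), 30 to 70 mm up, on a thin neck. Origin: centre of underside, z up. To clear the jaws keep fingertips 36 mm or more above the underside
- eccentric (a joint): angle (rad) of the brass eccentric on its upright spindle; grows anticlockwise from above. At 2.20 the high point (red end of handle) is square on the fence, in the slitter's +y; its heading in the slitter's frame is this value minus 0.63. Starts at 0 to 1.1, range -0.3 to 3.4, no stop at 2.20; stays where left; touches the fence only in the last 1 rad before 2.20
- cam_grip (a point): on the eccentric's spindle, 62 mm above the table, in the middle of its black handle bar: 44 mm long along the high point's direction (this point's x), 12 mm thick, from 46 to 74 mm above the table, red at the high-point end
- fence (a joint): how far (m) the sprung aluminium fence (50 mm in x, 14 mm in y, top 44 mm above the table) has been pushed in the slitter's +y by the eccentric: 0 at rest, about 0.0028 with the high point on it; the spring pushes back with up to 9 N
- slot_mouth (a point): middle of the gauge slot between fence and fixed stop, with the eccentric at its high point; level with their tops (44 mm above the table, 32 mm above the bed). The slot is then 10 mm wide in y, 50 mm long in x, open at both ends. Axes as the slitter's
- gauge: gauge blade, 80 g, upright in its stand at the start: steel blade 24 mm wide (x), 5 mm thick (y), red depth line 25 mm above its tip; from 50 to 90 mm above the tip a blue handle 28 mm in x, 22 mm in y. Origin: centre of the blade's tip, z up towards the handle; either way round fits slot and stand
- stand: fixed wooden gauge stand, 50 x 31 mm, 52 mm high, with an upright slot 30 mm (x) by 10 mm (y) in its middle; origin: centre of its underside. The gauge stands in it with its handle's underside on the stand's top, tip 2 mm above the table, blade in line with the stand's x
- tub: white lidded tub, 64 mm in diameter, 56 mm high; a bystander, to be left alone; origin: centre of the underside
- tape: clear roll standing on end, 52 mm in diameter, 48 mm high; a bystander, to be left alone; origin: centre of the underside
- spatula: spatula lying on the table; a bystander, to be left alone; its origin is at its middle
- jug: blue plastic jug, 100 mm in diameter, 110 mm high; a bystander, to be left alone; origin: centre of the underside
- jar: amber jar, 60 mm in diameter, 90 mm high; a bystander, to be left alone; origin: centre of the underside
- bowl: white bowl, 110 mm in diameter, 50 mm high; a bystander, to be left alone; origin: centre of the underside
There are look-alikes about, which are no part of the job. What is shaped like the cassette1 but blue or green is not meant. Leave any blue look-alike of the cassette2 alone.

How it is judged:
On the way, in this order (a step that is already met when the one before it is completed fails the run):
1. every cassette present is snapped fully home in a clip (((horizontal distance between cassette1 and clip1 below 0.008 m and z of cassette1 in the frame of clip1 between -0.003 and 0.003 m and angle between the y axis of cassette1 and the y axis of slitter, either way round below 0.15 rad) or (horizontal distance between cassette1 and clip2 below 0.008 m and z of cassette1 in the frame of clip2 between -0.003 and 0.003 m and angle between the y axis of cassette1 and the y axis of slitter, either way round below 0.15 rad) or (horizontal distance between cassette1 and clip3 below 0.008 m and z of cassette1 in the frame of clip3 between -0.003 and 0.003 m and angle between the y axis of cassette1 and the y axis of slitter, either way round below 0.15 rad) or (horizontal distance between cassette1 and clip4 below 0.008 m and z of cassette1 in the frame of clip4 between -0.003 and 0.003 m and angle between the y axis of cassette1 and the y axis of slitter, either way round below 0.15 rad)) and ((horizontal distance between cassette2 and clip1 below 0.008 m and z of cassette2 in the frame of clip1 between -0.003 and 0.003 m and angle between the y axis of cassette2 and the y axis of slitter, either way round below 0.15 rad) or (horizontal distance between cassette2 and clip2 below 0.008 m and z of cassette2 in the frame of clip2 between -0.003 and 0.003 m and angle between the y axis of cassette2 and the y axis of slitter, either way round below 0.15 rad) or (horizontal distance between cassette2 and clip3 below 0.008 m and z of cassette2 in the frame of clip3 between -0.003 and 0.003 m and angle between the y axis of cassette2 and the y axis of slitter, either way round below 0.15 rad) or (horizontal distance between cassette2 and clip4 below 0.008 m and z of cassette2 in the frame of clip4 between -0.003 and 0.003 m and angle between the y axis of cassette2 and the y axis of slitter, either way round below 0.15 rad)) and ((horizontal distance between cassette3 and clip1 below 0.008 m and z of cassette3 in the frame of clip1 between -0.003 and 0.003 m and angle between the y axis of cassette3 and the y axis of slitter, either way round below 0.15 rad) or (horizontal distance between cassette3 and clip2 below 0.008 m and z of cassette3 in the frame of clip2 between -0.003 and 0.003 m and angle between the y axis of cassette3 and the y axis of slitter, either way round below 0.15 rad) or (horizontal distance between cassette3 and clip3 below 0.008 m and z of cassette3 in the frame of clip3 between -0.003 and 0.003 m and angle between the y axis of cassette3 and the y axis of slitter, either way round below 0.15 rad) or (horizontal distance between cassette3 and clip4 below 0.008 m and z of cassette3 in the frame of clip4 between -0.003 and 0.003 m and angle between the y axis of cassette3 and the y axis of slitter, either way round below 0.15 rad)) and ((horizontal distance between cassette4 and clip1 below 0.008 m and z of cassette4 in the frame of clip1 between -0.003 and 0.003 m and angle between the y axis of cassette4 and the y axis of slitter, either way round below 0.15 rad) or (horizontal distance between cassette4 and clip2 below 0.008 m and z of cassette4 in the frame of clip2 between -0.003 and 0.003 m and angle between the y axis of cassette4 and the y axis of slitter, either way round below 0.15 rad) or (horizontal distance between cassette4 and clip3 below 0.008 m and z of cassette4 in the frame of clip3 between -0.003 and 0.003 m and angle between the y axis of cassette4 and the y axis of slitter, either way round below 0.15 rad) or (horizontal distance between cassette4 and clip4 below 0.008 m and z of cassette4 in the frame of clip4 between -0.003 and 0.003 m and angle between the y axis of cassette4 and the y axis of slitter, either way round below 0.15 rad))), for 0.2 s.
2. the eccentric's high point is on the fence, the cassettes still home (all of step 1 and value of joint eccentric between 2 and 2.4 rad and value of joint fence above 0.002 m), for 0.2 s.
3. the gauge blade is in the slot, upright, to its red line, with the eccentric at its high point (z of gauge in the frame of slot_mouth between -0.031 and -0.019 m and x of gauge in the frame of slot_mouth between -0.01 and 0.01 m and y of gauge in the frame of slot_mouth between -0.006 and 0.006 m and angle between gauge's own z axis and vertical below 0.15 rad and value of joint eccentric between 2 and 2.4 rad and value of joint fence above 0.002 m), for 0.3 s.
At the end, for the whole second after the job is handed in: every cassette in a clip: within 8 mm of its centre, 3 mm of full depth, 0.15 rad of its line; eccentric within 0.2 rad of its high point, fence over 2 mm off its rest; gauge upright in its stand, within 6 mm of its centre and 5 mm of full depth; all at rest (all of step 2 and horizontal distance between gauge and stand below 0.006 m and z of gauge in the frame of stand below 0.007 m and angle between gauge's own z axis and vertical below 0.12 rad and linear speed of each of gauge, cassette1, cassette2, cassette3, cassette4 below 0.02 m/s); the robot touches nothing.
It fails at once if a cassette is rammed into the slitter (more than 60 N) ((contact force between cassette1 and slitter above 60 N and z of cassette1 in the frame of slitter above 0.008 m) or (contact force between cassette2 and slitter above 60 N and z of cassette2 in the frame of slitter above 0.008 m) or (contact force between cassette3 and slitter above 60 N and z of cassette3 in the frame of slitter above 0.008 m) or (contact force between cassette4 and slitter above 60 N and z of cassette4 in the frame of slitter above 0.008 m)).
It fails at once if a bystander is moved more than 40 mm (distance of any of tub, tape, spatula, jug, jar, bowl from where it was at the start of the episode above 0.04 m).
Of cassette1, cassette2, cassette3, cassette4 only 3 to 4 are there at a start; the rules pass over those that are not, and their reading is None.
At some moment in a run one of cassette1, cassette2, cassette3, cassette4 may be knocked a few centimetres aside while the robot is not near it.
It also fails if it takes over 210 s, if anything falls off the work surface, if the arm or the gripper's body presses on something with over 40 N, if the wrist force passes 120 N, or if a joint passes its speed limit or range.

## Working session

There is one attempt and no reset: what is moved stays moved. The work goes in short steps, Python scripts to look and compute and a tool call to move; the robot and the scene stay as the last step left them, time stands still between calls to the robot, and variables do not carry over. Pictures are saved under pics/ and viewed, at most 14 in all, crops included, and the job is handed in when it is done.

Besides the shell and the picture viewer there is one more tool, called after "Request:" in YAML: its name, and indented under it one key for each argument. carry_out: Moves the arm, as the interface text tells. Its arguments: {"type":"object","properties":{"moves":{"type":"array"},"grip":{"type":"number"},"newtons":{"type":"number"}},"required":["moves"]}

```bash
mkdir -p pics
cat > h.py <<'E'
from station import ctrl
import numpy as np, cv2
def cal(n):
    c=ctrl.calibration(n); return c,np.array(c["R"]),np.array(c["t"])
def unproj(n,px,z):
    c,R,t=cal(n); d=R.T@np.array([(px[0]-c["cx"])/c["fx"],(px[1]-c["cy"])/c["fy"],1.]); o=-R.T@t
    return o+d*(z-o[2])/d[2]
def proj(n,X):
    c,R,t=cal(n); p=R@np.array(X)+t; return np.array([c["fx"]*p[0]/p[2]+c["cx"],c["fy"]*p[1]/p[2]+c["cy"]])
def save(n,f,crop=None,s=1):
    im=ctrl.get_image(n)[:,:,::-1].copy()
    if crop: x,y,w,h=crop; im=im[y:y+h,x:x+w]
    if s!=1: im=cv2.resize(im,None,fx=s,fy=s,interpolation=cv2.INTER_CUBIC)
    cv2.imwrite("pics/"+f,im)
E
python3 - <<'E'
from h import *
save("top","top0.png",s=1.25); save("scene","sc0.png",s=1.25)
for n in("top","scene"):
    c,R,t=cal(n); print(n,c["fx"],(-R.T@t).round(3),R.round(2).tolist())
Z=dict(clip1=.012,clip2=.012,clip3=.012,clip4=.012,slitter=0,cassette1=0,cam_grip=.062,slot_mouth=.044,gauge=.002,stand=0)
for q,z in Z.items():
    for n in("top","scene"):
        print(q,n,[(np.round(m["pixel"],0).tolist(),unproj(n,m["pixel"],z)[:2].round(3).tolist(),round(m["confidence"],2)) for m in ctrl.mark_of(n,q)])
E
```

```text
top 399.43500639322974 [ 0.492 -0.011  1.128] [[-0.02, -1.0, -0.01], [-1.0, 0.02, -0.05], [0.05, 0.0, -1.0]]
scene 475.9260040038174 [ 1.051 -0.354  1.058] [[0.6, 0.8, -0.01], [0.68, -0.52, -0.52], [-0.42, 0.31, -0.86]]
clip1 top [([300.0, 186.0], [0.6, 0.042], 0.93), ([325.0, 184.0], [0.606, -0.027], 0.84), ([353.0, 182.0], [0.609, -0.107], 0.76), ([378.0, 180.0], [0.613, -0.177], 0.63)]
clip1 scene [([294.0, 244.0], [0.609, -0.108], 0.82), ([340.0, 209.0], [0.6, 0.044], 0.75), ([269.0, 260.0], [0.608, -0.178], 0.71), ([316.0, 229.0], [0.609, -0.038], 0.62), ([376.0, 136.0], [0.477, 0.27], 0.33)]
clip2 top [([300.0, 186.0], [0.6, 0.042], 0.93), ([325.0, 184.0], [0.606, -0.027], 0.84), ([353.0, 182.0], [0.609, -0.107], 0.76), ([378.0, 180.0], [0.613, -0.177], 0.63)]
clip2 scene [([294.0, 244.0], [0.609, -0.108], 0.82), ([340.0, 209.0], [0.6, 0.044], 0.75), ([269.0, 260.0], [0.608, -0.178], 0.71), ([316.0, 229.0], [0.609, -0.038], 0.62), ([376.0, 136.0], [0.477, 0.27], 0.33)]
clip3 top [([300.0, 186.0], [0.6, 0.042], 0.93), ([325.0, 184.0], [0.606, -0.027], 0.84), ([353.0, 182.0], [0.
[... 1370 characters left out ...]
 top [([272.0, 185.0], [0.6, 0.114], 0.44)]
cam_grip scene [([364.0, 184.0], [0.602, 0.115], 0.79)]
slot_mouth top [([261.0, 183.0], [0.608, 0.147], 0.86), ([301.0, 184.0], [0.603, 0.038], 0.22)]
slot_mouth scene [([379.0, 182.0], [0.61, 0.159], 0.69)]
gauge top [([215.0, 237.0], [0.464, 0.286], 0.56), ([325.0, 186.0], [0.6, -0.029], 0.32)]
gauge scene [([378.0, 136.0], [0.476, 0.278], 0.57), ([327.0, 125.0], [0.357, 0.191], 0.42), ([295.0, 244.0], [0.606, -0.103], 0.38)]
stand top [([217.0, 233.0], [0.475, 0.278], 0.65), ([462.0, 214.0], [0.511, -0.412], 0.3), ([272.0, 242.0], [0.446, 0.125], 0.17)]
stand scene [([375.0, 132.0], [0.458, 0.285], 0.77), ([377.0, 182.0], [0.588, 0.177], 0.28)]
```

View pics/top0.png

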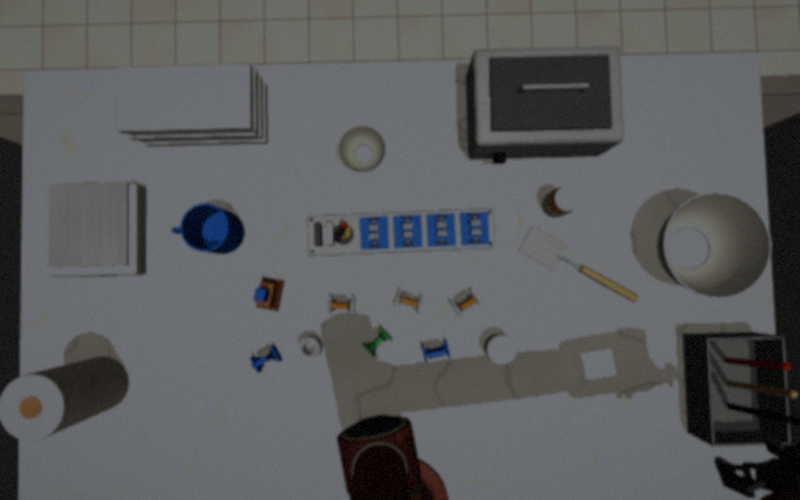

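View pics/sc0.png

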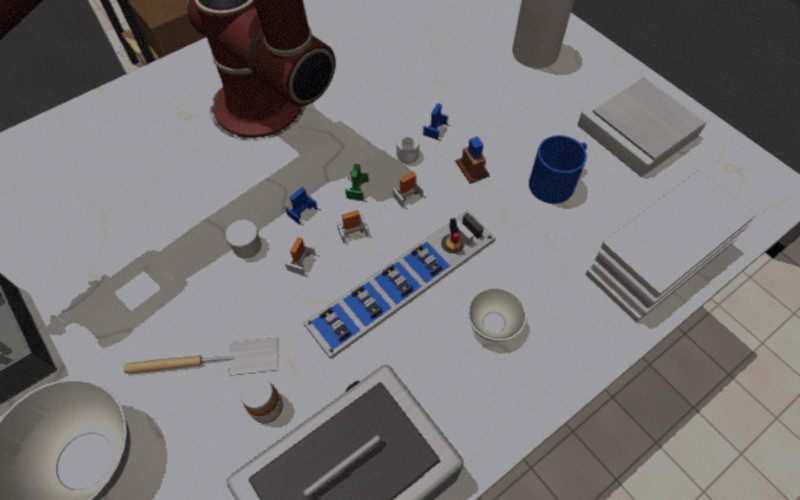

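The orange cassettes are at top px (272,244), (326,240) and (371,240). Look-alikes, to be left alone: blue at (213,285) and (348,280), green at (301,272). The blue gauge handle is at (212,236). The arm itself is at the bottom right. All four clips are free. Next I'll refine the positions by colour and check with a close crop.

```bash
cat >> h.py <<'E'
def orange(n,z=.05,im=None):
    im=ctrl.get_image(n) if im is None else im
    h=cv2.cvtColor(im,cv2.COLOR_RGB2HSV)
    m=((h[...,0]>=6)&(h[...,0]<=22)&(h[...,1]>130)&(h[...,2]>90)).astype(np.uint8)
    return blobs(n,m,z)
def blobs(n,m,z,amin=25,amax=2000):
    k,l,s,c=cv2.connectedComponentsWithStats(m)
    out=[]
    for i in range(1,k):
        if not amin<s[i,4]<amax: continue
        ys,xs=np.where(l==i); P=np.array([unproj(n,(x,y),z)[:2] for x,y in zip(xs,ys)])
        C=np.cov((P-P.mean(0)).T); w,v=np.linalg.eigh(C); a=np.arctan2(v[1,1],v[0,1])
        out.append((c[i].round(1).tolist(),int(s[i,4]),P.mean(0).round(4).tolist(),round(float((a)%np.pi),3),(np.sqrt(w)*np.sqrt(12)).round(4).tolist()))
    return out
E
python3 - <<'E'
from h import *
for n in("top","scene"):
    im=ctrl.get_image(n); h=cv2.cvtColor(im,cv2.COLOR_RGB2HSV)
    print(n)
    for b in orange(n,.05,im): print(" O",b)
    m=((h[...,0]>=100)&(h[...,0]<=125)&(h[...,1]>120)&(h[...,2]>70)).astype(np.uint8)
    for b in blobs(n,m,.012): print(" B",b)
    m=((h[...,0]>=100)&(h[...,0]<=125)&(h[...,1]>120)&(h[...,2]>70)).astype(np.uint8)
    k,l,s,c=cv2.connectedComponentsWithStats(m)
    r=(h[...,1]>120)&((h[...,0]<5)|(h[...,0]>172))&(h[...,2]>70)
    for b in blobs(n,r.astype(np.uint8),.07,3,200): print(" R",b)
a=ctrl.get_image("top")[150:310,190:400,::-1]; b=ctrl.get_image("scene")[90:300,220:420,::-1]
cv2.imwrite("pics/c1.png",cv2.resize(a,None,fx=3.8,fy=3.7,interpolation=cv2.INTER_CUBIC))
o=ctrl.get_obs(); print(o["t"],o["tool_pos"],o["tool_rot"])
E
```

```text
top
 O ([327.1, 241.3], 37, [0.4463, -0.0299], 1.256, [0.0082, 0.0331])
 O ([374.6, 242.3], 36, [0.4407, -0.1574], 2.123, [0.0081, 0.0322])
 O ([270.3, 244.4], 41, [0.4417, 0.1232], 1.526, [0.0094, 0.033])
 O ([23.9, 325.7], 166, [0.2403, 0.7863], 1.695, [0.0332, 0.0346])
 B ([172.1, 182.7], 496, [0.6191, 0.4011], 3.01, [0.0501, 0.0815])
 B ([148.1, 181.9], 78, [0.623, 0.4686], 3.024, [0.0614, 0.1023])
 B ([352.3, 184.1], 398, [0.6029, -0.1049], 2.711, [0.0691, 0.0716])
 B ([379.0, 183.0], 405, [0.6043, -0.1798], 2.955, [0.0692, 0.0712])
 B ([299.1, 186.3], 405, [0.6004, 0.0444], 0.436, [0.0689, 0.0728])
 B ([325.7, 185.0], 401, [0.602, -0.0304], 3.018, [0.0695, 0.0717])
 B ([207.7, 235.5], 72, [0.4686, 0.3025], 2.911, [0.0209, 0.0262])
 B ([349.3, 281.6], 89, [0.3319, -0.0893], 1.773, [0.02, 0.0593])
 B ([206.9, 289.6], 65, [0.319, 0.3062], 2.054, [0.0187, 0.0349])
 R ([274.8, 179.2], 12, [0.6151, 0.1058], 0.998, [0.0072, 0.0124])
 R ([629.1, 293.0], 20, [0.294, -0.8151], 2.519, [0.0109, 0.0122])
scene
 O ([378.2, 126.0], 42, [0.4752, 0.2735], 0.118, [0.021, 0.0523])
 O ([325.8, 141
[... 452 characters left out ...]

 B ([380.5, 113.8], 60, [0.4235, 0.3319], 2.815, [0.0223, 0.0287])
 B ([237.7, 154.6], 50, [0.2963, -0.0714], 1.778, [0.012, 0.0383])
 B ([234.0, 169.6], 35, [0.3325, -0.1056], 0.229, [0.0106, 0.0315])
 B ([340.4, 210.4], 403, [0.6032, 0.042], 0.751, [0.0706, 0.0742])
 B ([317.3, 226.7], 421, [0.6047, -0.0326], 1.024, [0.0711, 0.0741])
 B ([293.1, 243.6], 463, [0.606, -0.1069], 1.156, [0.0719, 0.0742])
 B ([268.0, 261.1], 495, [0.6072, -0.1815], 1.113, [0.0722, 0.0747])
 R ([229.6, 53.4], 12, [0.0063, 0.0927], 2.161, [0.0096, 0.0166])
 R ([364.5, 187.9], 24, [0.6143, 0.1065], 1.713, [0.0127, 0.0134])
1.3 [ 0.1792127  -0.59872987  0.2312861 ] [-3.10842478e+00 -4.55144584e-01 -6.37433640e-05]
```

View pics/c1.png

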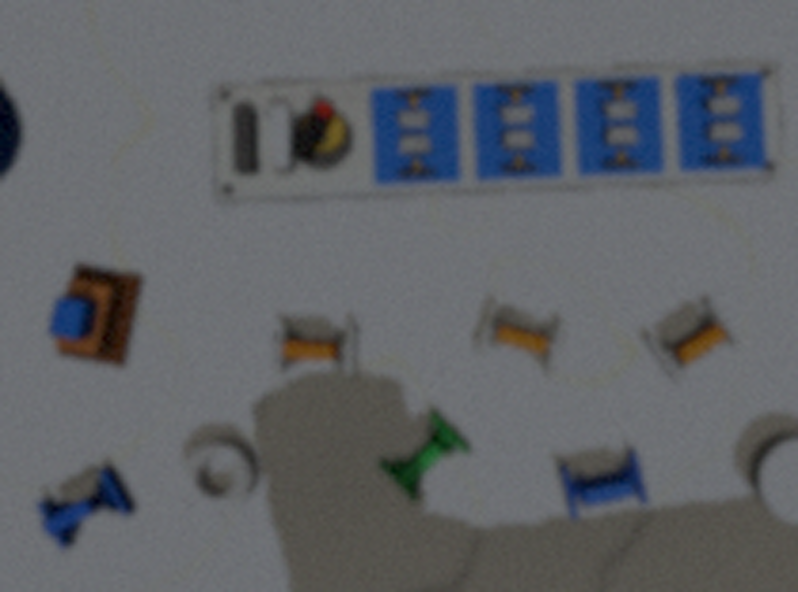

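The crop shows three orange cassettes at top px (272,244), (327,241) and (375,242). All three are the wanted colour, and the blue and green ones are not. I plan C3→clip1, C2→clip2, C1→clip3. First, a planner.

```bash
cat >> h.py <<'E'
from scipy.spatial.transform import Rotation as Rn
import json
def pose():
    o=ctrl.get_obs(); M=Rn.from_rotvec(o["tool_rot"]).as_matrix()
    return np.array(o["tool_pos"]),np.arctan2(M[1,0],M[0,0]),o
def plan(wps,start=None,mx=.95):
    """wps: (x,y,z,psi); prints rows of moves in tool units"""
    p,s,_=pose() if start is None else (np.array(start[:3]),start[3],0); p=p.copy(); rows=[]
    for w in wps:
        for _ in range(60):
            d=np.array(w[:3])-p; t=(np.array([np.cos(s)*d[0]+np.sin(s)*d[1],np.sin(s)*d[0]-np.cos(s)*d[1],-d[2]]))/.025
            a=-((w[3]-s+np.pi/2)%np.pi-np.pi/2)
            if abs(t).max()<.02 and abs(a)<.006: break
            n=max(abs(t).max()/mx,abs(a)/.14)
            if n>1: t=(t/n).round(1); a=round(a/n,2)
            else: t=t.round(2); a=round(a,2)
            t=np.clip(t,-1,1)
            rows.append({k:float(v) for k,v in zip(("x","y","z","turn"),(*t,a)) if abs(v)>1e-9})
            u=t*.025; p=p+np.array([np.cos(s)*u[0]+np.sin(s)*u[1],np.sin(s)*u[0]-np.cos(s)*u[1],-u[2]]); s-=a
        rows.append("--")
    rows=[r for r in rows if r!="--" ] if False else rows
    print(json.dumps(rows).replace('"--"','\n--')); print(len([r for r in rows if r!="--"]),p.round(4),round(s,3))
E
python3 - <<'E'
from h import *
plan([(.4415,-.155,.14,2.123-0)])
E
```

```text
[{"x": 1.0, "y": -0.9, "z": 0.2, "turn": 0.08}, {"x": 0.9, "y": -1.0, "z": 0.2, "turn": 0.08}, {"x": 0.7, "y": -1.0, "z": 0.2, "turn": 0.08}, {"x": 0.6, "y": -1.0, "z": 0.2, "turn": 0.07}, {"x": 0.5, "y": -1.0, "z": 0.2, "turn": 0.07}, {"x": 0.5, "y": -1.0, "z": 0.2, "turn": 0.07}, {"x": 0.4, "y": -1.0, "z": 0.2, "turn": 0.07}, {"x": 0.3, "y": -1.0, "z": 0.2, "turn": 0.06}, {"x": 0.3, "y": -1.0, "z": 0.2, "turn": 0.06}, {"x": 0.2, "y": -1.0, "z": 0.2, "turn": 0.06}, {"x": 0.1, "y": -1.0, "z": 0.2, "turn": 0.06}, {"x": 0.1, "y": -0.9, "z": 0.2, "turn": 0.06}, {"y": -1.0, "z": 0.2, "turn": 0.06}, {"y": -1.0, "z": 0.2, "turn": 0.07}, {"x": -0.1, "y": -1.0, "z": 0.2, "turn": 0.07}, {"x": -0.2, "y": -0.9, "z": 0.1, "turn": 0.07}, {"x": -0.3, "y": -1.0, "z": 0.2, "turn": 0.07}, {"x": -0.3, "y": -1.0, "z": 0.2, "turn": 0.07}, {"x": -0.4, "y": -1.0, "z": 0.1, "turn": 0.07}, {"x": -0.08, "y": -0.1, "z": 0.05, "turn": 0.01}, 
--]
20 [ 0.4414 -0.155   0.14  ] -1.019
```

```bash
sed -i 's|a=-((w\[3\]-s+np.pi/2)%np.pi-np.pi/2)|a=s-w[3]|' h.py
python3 - <<'E'
from h import *
plan([(.4415,-.155,.14,2.123)])
E
```

```text
[{"x": 1.0, "y": -0.9, "z": 0.2, "turn": -0.11}, {"x": 1.0, "y": -0.7, "z": 0.2, "turn": -0.11}, {"x": 0.9, "y": -0.6, "z": 0.2, "turn": -0.1}, {"x": 0.9, "y": -0.4, "z": 0.2, "turn": -0.09}, {"x": 1.0, "y": -0.3, "z": 0.2, "turn": -0.09}, {"x": 1.0, "y": -0.2, "z": 0.2, "turn": -0.09}, {"x": 1.0, "y": -0.2, "z": 0.2, "turn": -0.09}, {"x": 1.0, "y": -0.1, "z": 0.2, "turn": -0.09}, {"x": 1.0, "z": 0.2, "turn": -0.08}, {"x": 1.0, "y": 0.1, "z": 0.2, "turn": -0.09}, {"x": 1.0, "y": 0.2, "z": 0.2, "turn": -0.09}, {"x": 0.9, "y": 0.3, "z": 0.2, "turn": -0.09}, {"x": 1.0, "y": 0.4, "z": 0.2, "turn": -0.09}, {"x": 1.0, "y": 0.5, "z": 0.2, "turn": -0.1}, {"x": 1.0, "y": 0.6, "z": 0.2, "turn": -0.1}, {"x": 1.0, "y": 0.7, "z": 0.2, "turn": -0.11}, {"x": 0.9, "y": 1.0, "z": 0.2, "turn": -0.12}, {"x": 0.8, "y": 1.0, "z": 0.2, "turn": -0.12}, {"x": 0.41, "y": 0.6, "z": 0.05, "turn": -0.07}, 
--]
19 [ 0.4414 -0.155   0.14  ] 2.121
```

Request:
carry_out:
  moves:
    - {"x":1.0,"y":-0.9,"z":0.2,"turn":-0.11}
    - {"x":1.0,"y":-0.7,"z":0.2,"turn":-0.11}
    - {"x":0.9,"y":-0.6,"z":0.2,"turn":-0.1}
    - {"x":0.9,"y":-0.4,"z":0.2,"turn":-0.09}
    - {"x":1.0,"y":-0.3,"z":0.2,"turn":-0.09}
    - {"x":1.0,"y":-0.2,"z":0.2,"turn":-0.09}
    - {"x":1.0,"y":-0.2,"z":0.2,"turn":-0.09}
    - {"x":1.0,"y":-0.1,"z":0.2,"turn":-0.09}
  grip: 45
  newtons: 50

```text
t: 2.1
tool_pos: [0.2907, -0.4104, 0.1913]
tool_rot: [2.707, 1.594, 0.0]
contact_force: [0.3, 0.6, 0.6]
opening: 0.045
grip_force: 0.0
```

Request:
carry_out:
  moves:
    - {"x":1.0,"z":0.2,"turn":-0.08}
    - {"x":1.0,"y":0.1,"z":0.2,"turn":-0.09}
    - {"x":1.0,"y":0.2,"z":0.2,"turn":-0.09}
    - {"x":0.9,"y":0.3,"z":0.2,"turn":-0.09}
    - {"x":1.0,"y":0.4,"z":0.2,"turn":-0.09}
    - {"x":1.0,"y":0.5,"z":0.2,"turn":-0.1}
    - {"x":1.0,"y":0.6,"z":0.2,"turn":-0.1}
    - {"x":1.0,"y":0.7,"z":0.2,"turn":-0.11}

```text
validation failed for argument at $.mo...
```

Request:
carry_out:
  moves:
    - {"x":0.9,"y":1.0,"z":0.2,"turn":-0.12}
    - {"x":0.8,"y":1.0,"z":0.2,"turn":-0.12}
    - {"x":0.41,"y":0.6,"z":0.05,"turn":-0.07}
    - {}
    - {}
    - {}
    - {}
    - {}

```text
validation failed for argument at $.mo...
```

```bash
sed -i 's/ if abs(v)>1e-9})/})/' h.py; sed -i 's/(\*t,a))/(*(t+0.0),a+0.0))/' h.py
python3 - <<'E'
from h import *
plan([(.4415,-.155,.14,2.123)])
E
```

```text
[{"x": 1.0, "y": 0.0, "z": 0.2, "turn": -0.08}, {"x": 0.9, "y": 0.1, "z": 0.2, "turn": -0.09}, {"x": 1.0, "y": 0.2, "z": 0.2, "turn": -0.09}, {"x": 1.0, "y": 0.3, "z": 0.2, "turn": -0.09}, {"x": 1.0, "y": 0.4, "z": 0.2, "turn": -0.09}, {"x": 1.0, "y": 0.5, "z": 0.2, "turn": -0.1}, {"x": 1.0, "y": 0.6, "z": 0.2, "turn": -0.1}, {"x": 1.0, "y": 0.8, "z": 0.2, "turn": -0.11}, {"x": 0.9, "y": 1.0, "z": 0.2, "turn": -0.13}, {"x": 0.8, "y": 1.0, "z": 0.2, "turn": -0.11}, {"x": 0.36, "y": 0.52, "z": 0.05, "turn": -0.07}, 
--]
11 [ 0.4415 -0.1549  0.14  ] 2.124
```

Request:
carry_out:
  moves:
    - {"x":1.0,"y":0.0,"z":0.2,"turn":-0.08}
    - {"x":0.9,"y":0.1,"z":0.2,"turn":-0.09}
    - {"x":1.0,"y":0.2,"z":0.2,"turn":-0.09}
    - {"x":1.0,"y":0.3,"z":0.2,"turn":-0.09}
    - {"x":1.0,"y":0.4,"z":0.2,"turn":-0.09}
    - {"x":1.0,"y":0.5,"z":0.2,"turn":-0.1}
    - {"x":1.0,"y":0.6,"z":0.2,"turn":-0.1}
    - {"x":1.0,"y":0.8,"z":0.2,"turn":-0.11}

```text
t: 2.9
tool_pos: [0.4, -0.225, 0.1514]
tool_rot: [1.934, 2.475, -0.0]
contact_force: [-0.0, 0.8, 0.2]
opening: 0.0449
grip_force: 0.0
```

Request:
carry_out:
  moves:
    - {"x":0.9,"y":1.0,"z":0.2,"turn":-0.13}
    - {"x":0.8,"y":1.0,"z":0.2,"turn":-0.11}
    - {"x":0.36,"y":0.52,"z":0.05,"turn":-0.07}
    - {"x":0,"y":0,"z":0,"turn":0}
    - {"x":0,"y":0,"z":0,"turn":0}
    - {"x":0,"y":0,"z":0,"turn":0}
    - {"x":0,"y":0,"z":0,"turn":0}
    - {"x":0,"y":0,"z":0,"turn":0}

```text
t: 3.7
tool_pos: [0.4417, -0.1571, 0.1402]
tool_rot: [1.537, 2.74, -0.0]
contact_force: [-0.1, 0.0, 0.2]
opening: 0.0447
grip_force: 0.0
```

Run:
```python
from h import *
a=ctrl.get_image("top")[160:310,230:430,::-1]; b=ctrl.get_image("scene")[100:250,150:350,::-1]
cv2.imwrite("pics/c2.png",cv2.resize(np.hstack([a,b]),None,fx=2,fy=3.5,interpolation=cv2.INTER_CUBIC))
for n in("top","scene"):
    for b in orange(n,.067): print(n,b)
p,s,o=pose(); print(p,s,proj("top",p),proj("scene",p)); plan([(.4415,-.155,.04,2.123)])
```

```text
top ([270.4, 244.4], 42, [0.4425, 0.1208], 1.535, [0.0092, 0.0328])
top ([24.0, 325.7], 161, [0.2444, 0.7735], 2.038, [0.0317, 0.0336])
scene ([378.6, 126.1], 47, [0.4858, 0.2634], 0.128, [0.0205, 0.0518])
scene ([326.0, 141.8], 42, [0.4419, 0.1199], 1.516, [0.0109, 0.0331])
scene ([279.8, 171.4], 46, [0.4455, -0.0298], 1.275, [0.0105, 0.0336])
scene ([236.7, 195.9], 48, [0.4408, -0.1548], 2.144, [0.01, 0.0346])
scene ([360.8, 195.1], 48, [0.6236, 0.0873], 0.339, [0.0164, 0.025])
[ 0.44181791 -0.15662853  0.14006183] 2.120183520168776 [379.29386022 243.48154223] [231.33987519 180.0832026 ]
[{"x": 0.0, "y": 0.0, "z": 1.0, "turn": 0.0}, {"x": 0.0, "y": 0.0, "z": 1.0, "turn": 0.0}, {"x": 0.0, "y": 0.0, "z": 1.0, "turn": 0.0}, {"x": 0.1, "y": 0.0, "z": 1.0, "turn": 0.0}, {"x": -0.04, "y": 0.02, "z": 0.0, "turn": 0.0}, 
--]
5 [ 0.4415 -0.1551  0.0401] 2.12
```

View pics/c2.png

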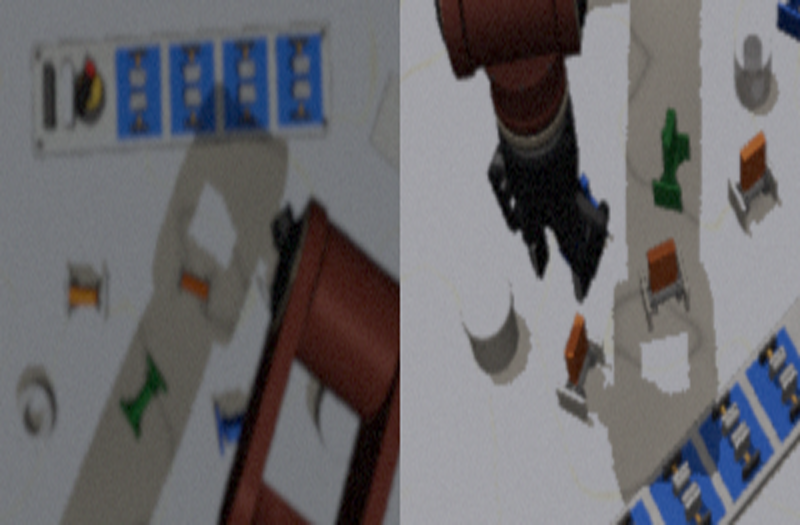

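The left half shows the arm hiding C3 in the top view. In the right half C3's fin is at scene px (237,196), directly below the open fingers, and the tub is clear of them.

Request:
carry_out:
  moves:
    - {"x":0.06,"y":0,"z":1,"turn":0}
    - {"x":0,"y":0,"z":1,"turn":0}
    - {"x":0,"y":0,"z":1,"turn":0}
    - {"x":0,"y":0,"z":0.7,"turn":0}
    - {"x":0,"y":0,"z":0.3,"turn":0}
    - {"x":0,"y":0,"z":0,"turn":0}
    - {"x":0,"y":0,"z":0,"turn":0}
    - {"x":0,"y":0,"z":0,"turn":0}

```text
t: 4.7
tool_pos: [0.4421, -0.1556, 0.0414]
tool_rot: [1.534, 2.739, 0.0]
contact_force: [-0.2, -1.1, -0.2]
opening: 0.0452
grip_force: 0.0
```

Request:
carry_out:
  moves:
    - {"x":0,"y":0,"z":0,"turn":0}
    - {"x":0,"y":0,"z":0,"turn":0}
    - {"x":0,"y":0,"z":0,"turn":0}
    - {"x":0,"y":0,"z":0,"turn":0}
    - {"x":0,"y":0,"z":0,"turn":0}
    - {"x":0,"y":0,"z":0,"turn":0}
    - {"x":0,"y":0,"z":0,"turn":0}
    - {"x":0,"y":0,"z":0,"turn":0}
  grip: 0

```text
t: 5.5
tool_pos: [0.4417, -0.1554, 0.0408]
tool_rot: [1.534, 2.74, -0.0]
contact_force: [-0.9, -0.0, 5.1]
opening: 0.0113
grip_force: 49.6
```

Run:
```python
from h import *
p,s,o=pose(); print(p,s,o["opening"],o["grip_force"],o["contact_force"]); plan([(p[0],p[1],.12,s),(.6058,-.1807,.12,1.588)])
```

```text
[ 0.44166009 -0.15540196  0.04075349] 2.1207767493067635 0.011259454752144928 49.634326100349426 [-0.89791486 -0.02368084  5.14586827]
[{"x": 0.0, "y": 0.0, "z": -1.0, "turn": 0.0}, {"x": 0.0, "y": 0.0, "z": -1.0, "turn": 0.0}, {"x": 0.0, "y": 0.0, "z": -0.9, "turn": 0.0}, {"x": 0.0, "y": 0.0, "z": -0.27, "turn": 0.0}, 
--, {"x": -0.8, "y": 1.0, "z": 0.0, "turn": 0.1}, {"x": -0.7, "y": 1.0, "z": 0.0, "turn": 0.09}, {"x": -0.5, "y": 1.0, "z": 0.0, "turn": 0.09}, {"x": -0.5, "y": 1.0, "z": 0.0, "turn": 0.09}, {"x": -0.3, "y": 1.0, "z": 0.0, "turn": 0.09}, {"x": -0.29, "y": 0.82, "z": 0.0, "turn": 0.07}, 
--]
10 [ 0.6058 -0.1808  0.12  ] 1.591
```

Request:
carry_out:
  moves:
    - {"x":0,"y":0,"z":-0.6,"turn":0}
    - {"x":0,"y":0,"z":-1,"turn":0}
    - {"x":0,"y":0,"z":-1,"turn":0}
    - {"x":0,"y":0,"z":-0.57,"turn":0}
    - {"x":-0.8,"y":1,"z":0,"turn":0.1}
    - {"x":-0.7,"y":1,"z":0,"turn":0.09}
    - {"x":-0.5,"y":1,"z":0,"turn":0.09}
    - {"x":-0.5,"y":1,"z":0,"turn":0.09}

```text
t: 6.3
tool_pos: [0.5586, -0.1718, 0.1178]
tool_rot: [-2.015, -2.407, 0.001]
contact_force: [0.0, -0.6, -1.3]
opening: 0.0112
grip_force: 49.2
```

Request:
carry_out:
  moves:
    - {"x":-0.3,"y":1,"z":0,"turn":0.09}
    - {"x":-0.29,"y":0.82,"z":0,"turn":0.07}
    - {"x":0,"y":0,"z":0,"turn":0}
    - {"x":0,"y":0,"z":0,"turn":0}
    - {"x":0,"y":0,"z":0,"turn":0}
    - {"x":0,"y":0,"z":0,"turn":0}
    - {"x":0,"y":0,"z":0,"turn":0}
    - {"x":0,"y":0,"z":0,"turn":0}

```text
t: 7.1
tool_pos: [0.605, -0.1805, 0.1195]
tool_rot: [2.199, 2.243, 0.0]
contact_force: [1.0, -0.6, -1.2]
opening: 0.0112
grip_force: 49.3
```

Run:
```python
from h import *
b=ctrl.get_image("scene")[140:300,200:420,::-1]
cv2.imwrite("pics/c3.png",cv2.resize(b,None,fx=3.5,fy=3.5,interpolation=cv2.INTER_CUBIC))
p,s,o=pose(); print(p,s,o["opening"],o["contact_force"]); plan([(.6058,-.1807,.075,1.588)])
for n in("top","scene"):
    for b in orange(n,p[2]+.025): print(n,b)
```

```text
[ 0.605057   -0.18048986  0.11948683] 1.5908126424852824 0.011558312066414035 [ 0.32562172 -0.19227988 -2.43656464]
[{"x": 0.0, "y": 0.0, "z": 1.0, "turn": 0.0}, {"x": -0.01, "y": 0.03, "z": 0.78, "turn": 0.0}, 
--]
2 [ 0.6058 -0.1807  0.075 ] 1.591
top ([326.5, 241.4], 36, [0.4502, -0.0267], 1.296, [0.0077, 0.029])
top ([270.5, 244.1], 47, [0.4466, 0.111], 1.507, [0.0096, 0.0319])
top ([24.0, 325.7], 166, [0.2625, 0.7164], 1.854, [0.0302, 0.0314])
scene ([378.8, 126.4], 44, [0.5309, 0.2151], 0.144, [0.0194, 0.0476])
scene ([326.0, 141.8], 42, [0.4895, 0.0828], 1.516, [0.0101, 0.0305])
scene ([361.2, 195.2], 54, [0.6576, 0.0533], 0.414, [0.0153, 0.0251])
```

View pics/c3.png

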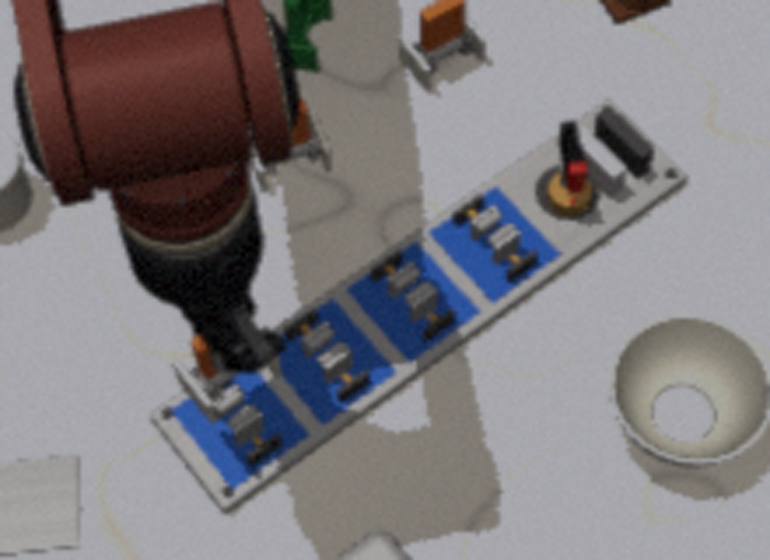

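The scene view shows C3 gripped over clip1, near px (259,246), aligned with the clip's jaws. Lowering it.

Request:
carry_out:
  moves:
    - {"x":0,"y":0.03,"z":0.9,"turn":0}
    - {"x":0,"y":0,"z":0.6,"turn":0}
    - {"x":0,"y":0,"z":0.25,"turn":0}
    - {"x":0,"y":0,"z":0.1,"turn":0}
    - {"x":0,"y":0,"z":0.1,"turn":0}
    - {"x":0,"y":0,"z":0.08,"turn":0}
    - {"x":0,"y":0,"z":0,"turn":0}
    - {"x":0,"y":0,"z":0,"turn":0}

```text
t: 8.05
tool_pos: [0.6063, -0.1807, 0.0693]
tool_rot: [2.199, 2.243, 0.0]
contact_force: [-2.3, 0.2, -0.8]
opening: 0.0115
grip_force: 49.6
```

Request:
carry_out:
  moves:
    - {"x":0,"y":0,"z":0.06,"turn":0}
    - {"x":0,"y":0,"z":0.06,"turn":0}
    - {"x":0,"y":0,"z":0.06,"turn":0}
    - {"x":0,"y":0,"z":0.06,"turn":0}
    - {"x":0,"y":0,"z":0,"turn":0}
    - {"x":0,"y":0,"z":0,"turn":0}
    - {"x":0,"y":0,"z":0,"turn":0}
    - {"x":0,"y":0,"z":0,"turn":0}

```text
t: 8.85
tool_pos: [0.6066, -0.1815, 0.0652]
tool_rot: [2.198, 2.242, -0.001]
contact_force: [-5.8, -0.8, 9.8]
opening: 0.0111
grip_force: 51.0
```

Request:
carry_out:
  moves:
    - {"x":0,"y":-0.03,"z":0.06,"turn":0}
    - {"x":0,"y":-0.02,"z":0.06,"turn":0}
    - {"x":0,"y":0,"z":0.06,"turn":0}
    - {"x":0,"y":0,"z":0.06,"turn":0}
    - {"x":0,"y":0,"z":0.06,"turn":0}
    - {"x":0,"y":0,"z":0.06,"turn":0}
    - {"x":0,"y":0,"z":0,"turn":0}
    - {"x":0,"y":0,"z":0,"turn":0}

```text
t: 9.65
tool_pos: [0.605, -0.1803, 0.053]
tool_rot: [2.199, 2.244, 0.001]
contact_force: [4.0, 1.2, -6.6]
opening: 0.0112
grip_force: 49.0
```

Request:
carry_out:
  moves:
    - {"x":0,"y":0,"z":0.02,"turn":0}
    - {"x":0,"y":0,"z":0,"turn":0}
    - {"x":0,"y":0,"z":0,"turn":0}
    - {"x":0,"y":0,"z":0,"turn":0}
    - {"x":0,"y":0,"z":0,"turn":0}
    - {"x":0,"y":0,"z":0,"turn":0}
    - {"x":0,"y":0,"z":0,"turn":0}
    - {"x":0,"y":0,"z":0,"turn":0}
  grip: 45

```text
t: 10.45
tool_pos: [0.6047, -0.1805, 0.053]
tool_rot: [-2.199, -2.243, 0.0]
contact_force: [0.2, 0.5, 0.4]
opening: 0.0449
grip_force: 0.0
```

Request:
carry_out:
  moves:
    - {"x":0,"y":0,"z":-0.3,"turn":0}
    - {"x":0,"y":0,"z":-1,"turn":0}
    - {"x":0,"y":0,"z":-1,"turn":0}
    - {"x":0,"y":0,"z":-1,"turn":0}
    - {"x":0,"y":0,"z":-0.4,"turn":0}
    - {"x":0,"y":0,"z":0,"turn":0}
    - {"x":0,"y":0,"z":0,"turn":0}
    - {"x":0,"y":0,"z":0,"turn":0}

```text
t: 11.25
tool_pos: [0.6037, -0.1801, 0.1435]
tool_rot: [-2.197, -2.241, 0.002]
contact_force: [0.1, -0.1, -0.0]
opening: 0.045
grip_force: 0.0
```

Run:
```python
from h import *
p,s,o=pose(); print(p,s,o["opening"],o["contact_force"]); plan([(.447,-.0296,.12,1.265)])
for n in("top","scene"):
    im=ctrl.get_image(n)
    for z in(.067,.079):
        for b in orange(n,z,im): print(n,z,b)
```

```text
[ 0.60372054 -0.18009819  0.1434712 ] 1.590785994604217 0.04497278515232946 [ 0.0792796  -0.06636252 -0.03184718]
[{"x": 0.9, "y": -1.0, "z": 0.1, "turn": 0.05}, {"x": 0.9, "y": -0.9, "z": 0.1, "turn": 0.05}, {"x": 0.8, "y": -1.0, "z": 0.1, "turn": 0.05}, {"x": 0.7, "y": -0.9, "z": 0.2, "turn": 0.04}, {"x": 0.6, "y": -1.0, "z": 0.1, "turn": 0.04}, {"x": 0.6, "y": -1.0, "z": 0.2, "turn": 0.04}, {"x": 0.6, "y": -1.0, "z": 0.1, "turn": 0.05}, {"x": 0.11, "y": -0.12, "z": 0.04, "turn": 0.01}, 
--]
8 [ 0.4471 -0.0296  0.12  ] 1.261
top 0.067 ([326.8, 241.4], 34, [0.4467, -0.0287], 1.241, [0.008, 0.0314])
top 0.067 ([270.5, 244.1], 44, [0.4431, 0.1205], 1.522, [0.0097, 0.0351])
top 0.067 ([24.0, 325.7], 164, [0.2444, 0.7735], 1.913, [0.0321, 0.0338])
top 0.079 ([326.8, 241.4], 34, [0.4472, -0.0285], 1.241, [0.0079, 0.031])
top 0.079 ([270.5, 244.1], 44, [0.4437, 0.1191], 1.522, [0.0096, 0.0347])
top 0.079 ([24.0, 325.7], 164, [0.2472, 0.7646], 1.913, [0.0317, 0.0334])
scene 0.067 ([378.7, 126.3], 46, [0.4865, 0.2633], 0.14, [0.0206, 0.0511])
scene 0.067 ([326.0, 141.8], 43, [0.442, 0.1198], 1.524, [0.0113, 0.0328])
scene 0.067 ([361.2, 195.2], 53, [0.6241, 0.0879], 0.422, [0.0167, 0.0273])
scene 0.067 ([264.6, 248.8], 57, [0.6006, -0.1798], 1.5, [0.0107, 0.0325])
scene 0.079 ([378.7, 126.3], 46, [0.4933, 0.2558], 0.14, [0.0203, 0.0504])
scene 0.079 ([326.0, 141.8], 43, [0.4494, 0.114], 1.524, [0.0111, 0.0324])
scene 0.079 ([361.2, 195.2], 53, [0.6293, 0.0825], 0.422, [0.0165, 0.027])
scene 0.079 ([264.6, 248.8], 57, [0.6061, -0.1819], 1.5, [0.0106, 0.0321])
```

C3 has seated: its fin is seen at clip1's centre at the home height. Next is C2.

Request:
carry_out:
  moves:
    - {"x":0.9,"y":-1.0,"z":0.1,"turn":0.05}
    - {"x":0.9,"y":-0.9,"z":0.1,"turn":0.05}
    - {"x":0.8,"y":-1.0,"z":0.1,"turn":0.05}
    - {"x":0.7,"y":-0.9,"z":0.2,"turn":0.04}
    - {"x":0.6,"y":-1.0,"z":0.1,"turn":0.04}
    - {"x":0.6,"y":-1.0,"z":0.2,"turn":0.04}
    - {"x":0.6,"y":-1.0,"z":0.1,"turn":0.05}
    - {"x":0.11,"y":-0.12,"z":0.04,"turn":0.01}

```text
t: 12.15
tool_pos: [0.4455, -0.0283, 0.1202]
tool_rot: [-2.535, -1.851, 0.003]
contact_force: [-0.1, 0.1, -0.1]
opening: 0.045
grip_force: 0.0
```

Run:
```python
from h import *
p,s,o=pose(); print(p,s); plan([(.447,-.0292,.04,1.257)])
for n in("top","scene"):
    im=ctrl.get_image(n)
    for b in orange(n,.067,im): print(n,b)
```

```text
[ 0.44553275 -0.02825394  0.12019129] 1.2616626258470098
[{"x": 0.0, "y": 0.0, "z": 1.0, "turn": 0.0}, {"x": 0.0, "y": 0.0, "z": 1.0, "turn": 0.0}, {"x": 0.0, "y": 0.1, "z": 1.0, "turn": 0.0}, {"x": -0.02, "y": -0.03, "z": 0.21, "turn": 0.0}, 
--]
4 [ 0.447  -0.0293  0.0399] 1.262
top ([382.4, 179.8], 41, [0.607, -0.1809], 1.562, [0.0091, 0.0324])
top ([269.6, 244.5], 38, [0.4422, 0.1229], 1.49, [0.0098, 0.027])
top ([24.0, 325.8], 165, [0.2442, 0.7736], 1.81, [0.0318, 0.0343])
scene ([378.6, 126.2], 46, [0.486, 0.2633], 0.146, [0.0205, 0.0508])
scene ([326.2, 141.6], 40, [0.4418, 0.1206], 1.488, [0.0109, 0.0318])
scene ([280.1, 171.5], 48, [0.4461, -0.0293], 1.31, [0.011, 0.0337])
scene ([360.9, 195.1], 51, [0.6237, 0.0874], 0.33, [0.0161, 0.026])
scene ([265.4, 248.0], 70, [0.6001, -0.1771], 1.593, [0.0114, 0.0354])
```

Request:
carry_out:
  moves:
    - {"x":0,"y":0.06,"z":1,"turn":0}
    - {"x":0,"y":0,"z":1,"turn":0}
    - {"x":0,"y":0,"z":0.8,"turn":0}
    - {"x":0,"y":0,"z":0.4,"turn":0}
    - {"x":0,"y":0,"z":0,"turn":0}
    - {"x":0,"y":0,"z":0,"turn":0}
    - {"x":0,"y":0,"z":0,"turn":0}
    - {"x":0,"y":0,"z":0,"turn":0}

```text
t: 13.05
tool_pos: [0.4506, -0.0308, 0.0433]
tool_rot: [2.536, 1.851, 0.002]
contact_force: [0.1, 0.5, -0.1]
opening: 0.0447
grip_force: 0.0
```

Request:
carry_out:
  moves:
    - {"x":0,"y":0,"z":0,"turn":0}
    - {"x":0,"y":0,"z":0,"turn":0}
    - {"x":0,"y":0,"z":0,"turn":0}
    - {"x":0,"y":0,"z":0,"turn":0}
    - {"x":0,"y":0,"z":0,"turn":0}
    - {"x":0,"y":0,"z":0,"turn":0}
    - {"x":0,"y":0,"z":0,"turn":0}
    - {"x":0,"y":0,"z":0,"turn":0}
  grip: 0

```text
t: 13.85
tool_pos: [0.4496, -0.0305, 0.042]
tool_rot: [-2.538, -1.852, 0.0]
contact_force: [0.2, -0.5, -1.5]
opening: 0.0111
grip_force: 51.7
```

Request:
carry_out:
  moves:
    - {"x":0,"y":0,"z":-0.6,"turn":0}
    - {"x":0,"y":0,"z":-1,"turn":0}
    - {"x":0,"y":0,"z":-1,"turn":0}
    - {"x":0,"y":0,"z":-1,"turn":0}
    - {"x":0,"y":0,"z":-0.4,"turn":0}
    - {"x":0,"y":0,"z":0,"turn":0}
    - {"x":0,"y":0,"z":0,"turn":0}
    - {"x":0,"y":0,"z":0,"turn":0}

```text
t: 14.65
tool_pos: [0.4485, -0.0302, 0.1402]
tool_rot: [-2.536, -1.85, 0.003]
contact_force: [0.5, 0.2, -2.0]
opening: 0.0114
grip_force: 51.8
```

Run:
```python
from h import *
p,s,o=pose(); print(p,s,o["opening"],o["grip_force"]); plan([(.6035,-.1059,.14,1.588)])
```

```text
[ 0.4484971  -0.03023923  0.14017186] 1.2607560308207701 0.011353145402811954 51.77952289581299
[{"x": -0.1, "y": 1.0, "z": 0.0, "turn": -0.05}, {"x": -0.2, "y": 0.9, "z": 0.0, "turn": -0.05}, {"x": -0.2, "y": 1.0, "z": 0.0, "turn": -0.04}, {"x": -0.3, "y": 1.0, "z": 0.0, "turn": -0.05}, {"x": -0.4, "y": 1.0, "z": 0.0, "turn": -0.05}, {"x": -0.4, "y": 1.0, "z": 0.0, "turn": -0.05}, {"x": -0.33, "y": 0.68, "z": 0.01, "turn": -0.04}, 
--]
7 [ 0.6035 -0.1058  0.1399] 1.591
```

Request:
carry_out:
  moves:
    - {"x":-0.1,"y":1.0,"z":0.0,"turn":-0.05}
    - {"x":-0.2,"y":0.9,"z":0.0,"turn":-0.05}
    - {"x":-0.2,"y":1.0,"z":0.0,"turn":-0.04}
    - {"x":-0.3,"y":1.0,"z":0.0,"turn":-0.05}
    - {"x":-0.4,"y":1.0,"z":0.0,"turn":-0.05}
    - {"x":-0.4,"y":1.0,"z":0.0,"turn":-0.05}
    - {"x":-0.33,"y":0.68,"z":0.01,"turn":-0.04}
    - {"x":0,"y":0,"z":0,"turn":0}

```text
t: 15.45
tool_pos: [0.6052, -0.1069, 0.1399]
tool_rot: [-2.199, -2.241, 0.002]
contact_force: [0.4, 0.1, -1.5]
opening: 0.0107
grip_force: 51.7
```

Request:
carry_out:
  moves:
    - {"x":0,"y":0,"z":0.8,"turn":0}
    - {"x":0,"y":0,"z":0.8,"turn":0}
    - {"x":0,"y":0,"z":0.6,"turn":0}
    - {"x":0,"y":0,"z":0.2,"turn":0}
    - {"x":0,"y":0,"z":0.1,"turn":0}
    - {"x":0,"y":0,"z":0,"turn":0}
    - {"x":0,"y":0,"z":0,"turn":0}
    - {"x":0,"y":0,"z":0,"turn":0}

```text
t: 16.25
tool_pos: [0.6053, -0.1063, 0.0805]
tool_rot: [2.198, 2.242, 0.001]
contact_force: [-0.5, -0.1, -1.2]
opening: 0.0111
grip_force: 51.6
```

Run:
```python
from h import *
p,s,o=pose(); print(p,s,o["opening"],o["contact_force"]); plan([(.6043,-.1059,.070,1.588)])
for b in orange("scene",p[2]+.025): print(b)
```

```text
[ 0.6052929  -0.10628055  0.08050413] 1.590740476497797 0.011126793332427004 [-0.4916748  -0.05005694 -1.21070511]
[{"x": 0.02, "y": -0.04, "z": 0.42, "turn": 0.0}, 
--]
1 [ 0.6043 -0.1058  0.07  ] 1.591
([378.7, 126.3], 45, [0.5085, 0.2393], 0.143, [0.02, 0.0494])
([325.7, 141.8], 44, [0.4653, 0.1007], 1.483, [0.0107, 0.0331])
([361.3, 195.2], 53, [0.6409, 0.0709], 0.498, [0.0164, 0.0255])
([265.4, 248.1], 72, [0.6177, -0.1841], 1.565, [0.0112, 0.0346])
```

Request:
carry_out:
  moves:
    - {"x":0,"y":-0.03,"z":0.2,"turn":0}
    - {"x":0,"y":0,"z":0.14,"turn":0}
    - {"x":0,"y":0,"z":0.06,"turn":0}
    - {"x":0,"y":0,"z":0.06,"turn":0}
    - {"x":0,"y":0,"z":0.06,"turn":0}
    - {"x":0,"y":0,"z":0.04,"turn":0}
    - {"x":0,"y":0,"z":0,"turn":0}
    - {"x":0,"y":0,"z":0,"turn":0}

```text
t: 17.1
tool_pos: [0.6047, -0.1066, 0.0678]
tool_rot: [2.198, 2.242, 0.0]
contact_force: [-3.4, 0.4, 10.0]
opening: 0.0111
grip_force: 53.3
```

Request:
carry_out:
  moves:
    - {"x":0,"y":0,"z":0.06,"turn":0}
    - {"x":0,"y":0,"z":0.06,"turn":0}
    - {"x":0,"y":0,"z":0.06,"turn":0}
    - {"x":0,"y":0,"z":0.06,"turn":0}
    - {"x":0,"y":0,"z":0.06,"turn":0}
    - {"x":0,"y":0,"z":0.06,"turn":0}
    - {"x":0,"y":0,"z":0,"turn":0}
    - {"x":0,"y":0,"z":0,"turn":0}

```text
t: 17.9
tool_pos: [0.6034, -0.1056, 0.0546]
tool_rot: [-2.198, -2.243, -0.0]
contact_force: [4.7, 0.6, -10.7]
opening: 0.0109
grip_force: 50.2
```

Snapped, and the jaws are now pulling down. I'll go slightly further, release and rise.

Request:
carry_out:
  moves:
    - {"x":0,"y":0,"z":0.06,"turn":0}
    - {"x":0,"y":0,"z":0,"turn":0}
    - {"x":0,"y":0,"z":0,"turn":0}
    - {"x":0,"y":0,"z":0,"turn":0}
    - {"x":0,"y":0,"z":0,"turn":0}
    - {"x":0,"y":0,"z":0,"turn":0}
    - {"x":0,"y":0,"z":0,"turn":0}
    - {"x":0,"y":0,"z":0,"turn":0}

```text
t: 18.7
tool_pos: [0.6036, -0.106, 0.0546]
tool_rot: [-2.199, -2.243, 0.0]
contact_force: [3.5, 0.4, -9.7]
opening: 0.0111
grip_force: 50.4
```

Request:
carry_out:
  moves:
    - {"x":0,"y":0,"z":0,"turn":0}
    - {"x":0,"y":0,"z":0,"turn":0}
    - {"x":0,"y":0,"z":0,"turn":0}
    - {"x":0,"y":0,"z":0,"turn":0}
    - {"x":0,"y":0,"z":0,"turn":0}
    - {"x":0,"y":0,"z":0,"turn":0}
    - {"x":0,"y":0,"z":-0.3,"turn":0}
    - {"x":0,"y":0,"z":-1,"turn":0}
  grip: 45

```text
t: 19.5
tool_pos: [0.6015, -0.1054, 0.0848]
tool_rot: [-2.195, -2.239, 0.005]
contact_force: [-0.2, -0.5, -0.2]
opening: 0.0452
grip_force: 0.0
```

Request:
carry_out:
  moves:
    - {"x":0,"y":0,"z":-1,"turn":0}
    - {"x":0,"y":0,"z":-1,"turn":0}
    - {"x":0,"y":0,"z":0,"turn":0}
    - {"x":0,"y":0,"z":0,"turn":0}
    - {"x":0,"y":0,"z":0,"turn":0}
    - {"x":0,"y":0,"z":0,"turn":0}
    - {"x":0,"y":0,"z":0,"turn":0}
    - {"x":0,"y":0,"z":0,"turn":0}

```text
t: 20.3
tool_pos: [0.6034, -0.106, 0.1364]
tool_rot: [-2.198, -2.243, 0.001]
contact_force: [-0.0, -0.1, -0.8]
opening: 0.0454
grip_force: 0.0
```

Run:
```python
from h import *
p,s,o=pose(); print(p,s,o["opening"],o["contact_force"])
for n in("top","scene"):
    im=ctrl.get_image(n)
    for z in(.067,.079):
        for b in orange(n,z,im): print(n,z,b)
plan([(.4422,.121,.12,1.51)])
```

```text
[ 0.60338838 -0.10598823  0.13639473] 1.5907384360028194 0.045441533734857535 [-0.04058446 -0.06358745 -0.84885413]
top 0.067 ([270.7, 244.3], 49, [0.4426, 0.12], 1.496, [0.0105, 0.034])
top 0.067 ([23.8, 325.9], 165, [0.2439, 0.7741], 1.814, [0.0322, 0.034])
top 0.079 ([270.7, 244.3], 49, [0.4432, 0.1186], 1.496, [0.0103, 0.0336])
top 0.079 ([23.8, 325.9], 165, [0.2467, 0.7652], 1.814, [0.0318, 0.0336])
scene 0.067 ([378.8, 126.4], 45, [0.4868, 0.2633], 0.144, [0.0208, 0.0511])
scene 0.067 ([325.6, 141.9], 45, [0.4415, 0.1188], 1.458, [0.0114, 0.0352])
scene 0.067 ([361.2, 195.2], 51, [0.6241, 0.0879], 0.466, [0.0169, 0.0265])
scene 0.067 ([289.6, 231.4], 51, [0.5988, -0.1084], 1.503, [0.0117, 0.0271])
scene 0.067 ([265.4, 248.1], 72, [0.6002, -0.1773], 1.565, [0.0116, 0.036])
scene 0.079 ([378.8, 126.4], 45, [0.4937, 0.2558], 0.144, [0.0205, 0.0505])
scene 0.079 ([325.6, 141.9], 45, [0.4489, 0.113], 1.458, [0.0113, 0.0347])
scene 0.079 ([361.2, 195.2], 51, [0.6293, 0.0825], 0.466, [0.0167, 0.0262])
scene 0.079 ([289.6, 231.4], 51, [0.6043, -0.1113], 1.503, [0.0115, 0.0268])
scene 0.079 ([265.4, 248.1], 72, [0.6057, -0.1794], 1.565, [0.0115, 0.0355])
[{"x": 1.0, "y": -0.6, "z": 0.1, "turn": 0.01}, {"x": 1.0, "y": -0.7, "z": 0.1, "turn": 0.01}, {"x": 1.0, "y": -0.7, "z": 0.1, "turn": 0.01}, {"x": 1.0, "y": -0.7, "z": 0.1, "turn": 0.01}, {"x": 1.0, "y": -0.7, "z": 0.1, "turn": 0.01}, {"x": 1.0, "y": -0.8, "z": 0.0, "turn": 0.01}, {"x": 1.0, "y": -0.8, "z": 0.1, "turn": 0.01}, {"x": 0.9, "y": -0.8, "z": 0.0, "turn": 0.01}, {"x": 1.0, "y": -0.8, "z": 0.1, "turn": 0.0}, {"x": 0.04, "y": -0.04, "z": -0.02, "turn": 0.0}, 
--]
10 [0.4422 0.1211 0.1199] 1.511
```

Request:
carry_out:
  moves:
    - {"x":1.0,"y":-0.6,"z":0.1,"turn":0.01}
    - {"x":1.0,"y":-0.7,"z":0.1,"turn":0.01}
    - {"x":1.0,"y":-0.7,"z":0.1,"turn":0.01}
    - {"x":1.0,"y":-0.7,"z":0.1,"turn":0.01}
    - {"x":1.0,"y":-0.7,"z":0.1,"turn":0.01}
    - {"x":1.0,"y":-0.8,"z":0.0,"turn":0.01}
    - {"x":1.0,"y":-0.8,"z":0.1,"turn":0.01}
    - {"x":0.9,"y":-0.8,"z":0.0,"turn":0.01}

```text
t: 21.2
tool_pos: [0.4607, 0.0948, 0.1221]
tool_rot: [-2.287, -2.153, 0.0]
contact_force: [-0.5, 0.4, 0.5]
opening: 0.0451
grip_force: 0.0
```

Request:
carry_out:
  moves:
    - {"x":1,"y":-0.8,"z":0.1,"turn":0}
    - {"x":0,"y":0,"z":0,"turn":0}
    - {"x":0,"y":0,"z":0,"turn":0}
    - {"x":0,"y":0,"z":0,"turn":0}
    - {"x":0,"y":0,"z":0,"turn":0}
    - {"x":0,"y":0,"z":0,"turn":0}
    - {"x":0,"y":0,"z":0,"turn":0}
    - {"x":0,"y":0,"z":0,"turn":0}

```text
t: 22.0
tool_pos: [0.4435, 0.1196, 0.1198]
tool_rot: [-2.288, -2.153, 0.0]
contact_force: [-0.1, 0.4, -0.2]
opening: 0.0452
grip_force: 0.0
```

Run:
```python
from h import *
p,s,o=pose(); print(p,s,o["contact_force"])
for n in("top","scene"):
    im=ctrl.get_image(n)
    for z in(.067,.079):
        for b in orange(n,z,im): print(n,z,b)
plan([(.4422,.120,.04,1.51)])
```

```text
[0.44345124 0.11964731 0.11977288] 1.5101868045044973 [-0.08343287  0.37445001 -0.17885341]
top 0.067 ([354.4, 181.1], 40, [0.6053, -0.1063], 1.56, [0.0093, 0.0328])
top 0.067 ([382.2, 179.8], 43, [0.607, -0.1804], 1.568, [0.0094, 0.0331])
top 0.067 ([23.8, 325.7], 168, [0.2442, 0.7741], 1.708, [0.0327, 0.0339])
top 0.079 ([354.4, 181.1], 40, [0.604, -0.1053], 1.56, [0.0092, 0.0324])
top 0.079 ([382.2, 179.8], 43, [0.6057, -0.1785], 1.568, [0.0093, 0.0327])
top 0.079 ([23.8, 325.7], 168, [0.247, 0.7652], 1.708, [0.0324, 0.0335])
scene 0.067 ([378.4, 126.2], 40, [0.4855, 0.2629], 0.122, [0.0212, 0.0519])
scene 0.067 ([326.1, 141.3], 41, [0.4409, 0.1209], 1.493, [0.0109, 0.0337])
scene 0.067 ([360.8, 195.1], 50, [0.6235, 0.0873], 0.311, [0.0162, 0.0255])
scene 0.067 ([291.3, 230.2], 69, [0.5988, -0.1034], 1.572, [0.0118, 0.0364])
scene 0.067 ([265.4, 248.0], 69, [0.6001, -0.1772], 1.589, [0.0112, 0.0356])
scene 0.079 ([378.4, 126.2], 40, [0.4923, 0.2554], 0.122, [0.0209, 0.0513])
scene 0.079 ([326.1, 141.3], 41, [0.4482, 0.1152], 1.493, [0.0107, 0.0333])
scene 0.079 ([360.8, 195.1], 50, [0.6286, 0.0819], 0.311, [0.016, 0.0252])
scene 0.079 ([291.3, 230.2], 69, [0.6043, -0.1064], 1.572, [0.0117, 0.0359])
scene 0.079 ([265.4, 248.0], 69, [0.6056, -0.1794], 1.589, [0.0111, 0.0352])
[{"x": 0.0, "y": 0.0, "z": 1.0, "turn": 0.0}, {"x": 0.0, "y": 0.0, "z": 1.0, "turn": 0.0}, {"x": 0.0, "y": 0.0, "z": 1.0, "turn": 0.0}, {"x": 0.0, "y": -0.05, "z": 0.19, "turn": 0.0}, 
--]
4 [0.4421 0.1199 0.04  ] 1.511
```

C2 is home at clip2 (both cameras agree). Grasping C1.

Request:
carry_out:
  moves:
    - {"x":0,"y":-0.05,"z":1,"turn":0}
    - {"x":0,"y":0,"z":1,"turn":0}
    - {"x":0,"y":0,"z":0.8,"turn":0}
    - {"x":0,"y":0,"z":0.4,"turn":0}
    - {"x":0,"y":0,"z":0,"turn":0}
    - {"x":0,"y":0,"z":0,"turn":0}
    - {"x":0,"y":0,"z":0,"turn":0}
    - {"x":0,"y":0,"z":0,"turn":0}

```text
t: 22.9
tool_pos: [0.443, 0.1201, 0.041]
tool_rot: [2.286, 2.153, 0.003]
contact_force: [0.2, 0.3, 0.5]
opening: 0.045
grip_force: 0.0
```

Request:
carry_out:
  moves:
    - {"x":0,"y":0,"z":0,"turn":0}
    - {"x":0,"y":0,"z":0,"turn":0}
    - {"x":0,"y":0,"z":0,"turn":0}
    - {"x":0,"y":0,"z":0,"turn":0}
    - {"x":0,"y":0,"z":0,"turn":0}
    - {"x":0,"y":0,"z":0,"turn":0}
    - {"x":0,"y":0,"z":0,"turn":0}
    - {"x":0,"y":0,"z":0,"turn":0}
  grip: 0

```text
t: 23.7
tool_pos: [0.4425, 0.1201, 0.0403]
tool_rot: [2.287, 2.154, 0.001]
contact_force: [-0.5, -0.0, 5.2]
opening: 0.0113
grip_force: 49.5
```

Request:
carry_out:
  moves:
    - {"x":0,"y":0,"z":-0.6,"turn":0}
    - {"x":0,"y":0,"z":-1,"turn":0}
    - {"x":0,"y":0,"z":-1,"turn":0}
    - {"x":0,"y":0,"z":-1,"turn":0}
    - {"x":0,"y":0,"z":-0.4,"turn":0}
    - {"x":0,"y":0,"z":0,"turn":0}
    - {"x":0,"y":0,"z":0,"turn":0}
    - {"x":0,"y":0,"z":0,"turn":0}

```text
t: 24.5
tool_pos: [0.4408, 0.1199, 0.1377]
tool_rot: [-2.286, -2.152, 0.004]
contact_force: [-0.6, -0.1, -0.6]
opening: 0.0112
grip_force: 48.9
```

Run:
```python
from h import *
p,s,o=pose(); print(p,s,o["opening"],o["grip_force"])
plan([(.6028,-.0315,.14,1.588)])
```

```text
[0.44078493 0.11986778 0.13771643] 1.5107218739150208 0.01116232153916842 48.865962624549866
[{"x": -0.8, "y": 1.0, "z": 0.0, "turn": -0.01}, {"x": -0.8, "y": 1.0, "z": 0.0, "turn": -0.01}, {"x": -0.8, "y": 1.0, "z": 0.0, "turn": -0.01}, {"x": -0.9, "y": 1.0, "z": 0.0, "turn": -0.01}, {"x": -0.9, "y": 1.0, "z": 0.0, "turn": -0.01}, {"x": -0.9, "y": 1.0, "z": -0.1, "turn": -0.02}, {"x": -0.75, "y": 0.65, "z": 0.01, "turn": -0.01}, 
--]
7 [ 0.6027 -0.0314  0.14  ] 1.591
```

Request:
carry_out:
  moves:
    - {"x":-0.8,"y":1.0,"z":0.0,"turn":-0.01}
    - {"x":-0.8,"y":1.0,"z":0.0,"turn":-0.01}
    - {"x":-0.8,"y":1.0,"z":0.0,"turn":-0.01}
    - {"x":-0.9,"y":1.0,"z":0.0,"turn":-0.01}
    - {"x":-0.9,"y":1.0,"z":0.0,"turn":-0.01}
    - {"x":-0.9,"y":1.0,"z":0,"turn":-0.02}
    - {"x":-0.75,"y":0.63,"z":0,"turn":-0.01}
    - {"x":0,"y":0,"z":0,"turn":0}

```text
t: 25.3
tool_pos: [0.6042, -0.0334, 0.138]
tool_rot: [-2.201, -2.24, 0.002]
contact_force: [0.1, 1.0, -2.0]
opening: 0.011
grip_force: 49.1
```

Request:
carry_out:
  moves:
    - {"x":0,"y":0,"z":0.8,"turn":0}
    - {"x":0,"y":0,"z":0.8,"turn":0}
    - {"x":0,"y":0,"z":0.7,"turn":0}
    - {"x":0,"y":0,"z":0.3,"turn":0}
    - {"x":0,"y":0,"z":0.1,"turn":0}
    - {"x":0,"y":0,"z":0,"turn":0}
    - {"x":0,"y":0,"z":0,"turn":0}
    - {"x":0,"y":0,"z":0,"turn":0}

```text
t: 26.1
tool_pos: [0.6043, -0.0313, 0.0736]
tool_rot: [2.198, 2.242, 0.002]
contact_force: [-1.1, 0.2, -0.4]
opening: 0.0117
grip_force: 49.1
```

Run:
```python
from h import *
p,s,o=pose(); print(p,s,o["opening"],o["contact_force"])
for b in orange("scene",p[2]+.027): print(b)
```

```text
[ 0.60429029 -0.03129976  0.07355202] 1.5908493353085922 0.011725108714124119 [-1.09991843  0.15035216 -0.36768518]
([379.0, 126.4], 46, [0.5061, 0.2427], 0.167, [0.0211, 0.0492])
([361.4, 195.0], 49, [0.6386, 0.0736], 0.365, [0.015, 0.0263])
([291.3, 230.3], 70, [0.6142, -0.112], 1.579, [0.0116, 0.035])
([265.4, 248.0], 73, [0.6154, -0.1832], 1.569, [0.0114, 0.0346])
```

Request:
carry_out:
  moves:
    - {"x":0,"y":-0.04,"z":0.12,"turn":0}
    - {"x":0,"y":0,"z":0.06,"turn":0}
    - {"x":0,"y":0,"z":0.06,"turn":0}
    - {"x":0,"y":0,"z":0.06,"turn":0}
    - {"x":0,"y":0,"z":0.06,"turn":0}
    - {"x":0,"y":0,"z":0.04,"turn":0}
    - {"x":0,"y":0,"z":0,"turn":0}
    - {"x":0,"y":0,"z":0,"turn":0}

```text
t: 26.95
tool_pos: [0.6035, -0.0317, 0.0651]
tool_rot: [2.198, 2.243, 0.001]
contact_force: [-3.8, -0.4, 11.2]
opening: 0.0109
grip_force: 51.0
```

Request:
carry_out:
  moves:
    - {"x":0,"y":0,"z":0.06,"turn":0}
    - {"x":0,"y":0,"z":0.06,"turn":0}
    - {"x":0,"y":0,"z":0.06,"turn":0}
    - {"x":0,"y":0,"z":0.06,"turn":0}
    - {"x":0,"y":0,"z":0.06,"turn":0}
    - {"x":0,"y":0,"z":0.08,"turn":0}
    - {"x":0,"y":0,"z":0,"turn":0}
    - {"x":0,"y":0,"z":0,"turn":0}

```text
t: 27.75
tool_pos: [0.6024, -0.0312, 0.0524]
tool_rot: [-2.199, -2.244, 0.0]
contact_force: [2.3, 0.4, -5.2]
opening: 0.0113
grip_force: 49.2
```

C1 has snapped in too. Release and rise, then look at the eccentric.

Request:
carry_out:
  moves:
    - {"x":0,"y":0,"z":0,"turn":0}
    - {"x":0,"y":0,"z":0,"turn":0}
    - {"x":0,"y":0,"z":0,"turn":0}
    - {"x":0,"y":0,"z":0,"turn":0}
    - {"x":0,"y":0,"z":0,"turn":0}
    - {"x":0,"y":0,"z":0,"turn":0}
    - {"x":0,"y":0,"z":-0.3,"turn":0}
    - {"x":0,"y":0,"z":-1,"turn":0}
  grip: 45

```text
t: 28.55
tool_pos: [0.6001, -0.0308, 0.0828]
tool_rot: [-2.195, -2.24, 0.006]
contact_force: [-0.1, 0.5, 0.5]
opening: 0.045
grip_force: 0.0
```

Request:
carry_out:
  moves:
    - {"x":0,"y":0,"z":-1,"turn":0}
    - {"x":0,"y":0,"z":-1,"turn":0}
    - {"x":0,"y":-1,"z":-0.5,"turn":0.1}
    - {"x":0,"y":-1,"z":0,"turn":0.1}
    - {"x":0,"y":-1,"z":0,"turn":0.1}
    - {"x":0,"y":-1,"z":0,"turn":0.1}
    - {"x":0,"y":-1,"z":0,"turn":0.1}
    - {"x":0,"y":0,"z":0,"turn":0}

```text
t: 29.35
tool_pos: [0.4788, -0.0083, 0.1478]
tool_rot: [-2.686, -1.629, 0.0]
contact_force: [0.5, -1.1, -0.2]
opening: 0.045
grip_force: 0.0
```

Run:
```python
from h import *
p,s,o=pose(); print(p,s,o["contact_force"])
ims={n:ctrl.get_image(n) for n in("top","scene")}
for n,im in ims.items():
    for b in orange(n,.079,im): print(n,b)
    h=cv2.cvtColor(im,cv2.COLOR_RGB2HSV)
    r=(h[...,1]>120)&((h[...,0]<5)|(h[...,0]>172))&(h[...,2]>70)
    for b in blobs(n,r.astype(np.uint8),.07,3,200): print(" R",b)
    for q in("cam_grip","slot_mouth","eccentric"):
        print(q,[(np.round(m["pixel"],1).tolist(),unproj(n,m["pixel"],.044 if q=="slot_mouth" else .062)[:2].round(4).tolist(),round(m["confidence"],2)) for m in ctrl.mark_of(n,q)])
a=ims["top"][160:210,235:315,::-1]; b=ims["scene"][155:215,325:405,::-1]
a=cv2.resize(a,(400,250),interpolation=cv2.INTER_CUBIC);b=cv2.resize(b,(400,300),interpolation=cv2.INTER_CUBIC)
cv2.imwrite("pics/c4.png",np.vstack([a,b]))
```

```text
[ 0.47880974 -0.00829074  0.14783153] 1.090672324348861 [ 0.5253379  -1.09262476 -0.15054029]
top ([354.6, 181.0], 38, [0.6043, -0.1057], 1.532, [0.0085, 0.0315])
top ([382.5, 179.8], 44, [0.6058, -0.1793], 1.541, [0.0099, 0.0319])
top ([325.9, 182.3], 45, [0.6026, -0.03], 1.593, [0.0095, 0.0331])
top ([23.9, 325.8], 165, [0.247, 0.7649], 1.902, [0.0319, 0.0334])
 R ([275.1, 179.3], 15, [0.615, 0.105], 1.06, [0.0085, 0.0126])
 R ([315.6, 233.2], 191, [0.4694, 0.0003], 1.359, [0.0239, 0.103])
 R ([337.0, 237.3], 15, [0.457, -0.0558], 0.091, [0.0081, 0.0229])
 R ([300.8, 235.6], 5, [0.4638, 0.0397], 1.227, [0.0046, 0.0079])
 R ([349.0, 242.2], 4, [0.4433, -0.0872], 2.421, [0.0031, 0.0111])
 R ([347.2, 245.0], 5, [0.4362, -0.0822], 1.549, [0.0064, 0.0119])
 R ([285.3, 248.0], 6, [0.4321, 0.0812], 1.378, [0.0052, 0.0151])
 R ([345.0, 257.0], 6, [0.4049, -0.0756], 2.008, [0.0057, 0.0141])
 R ([282.5, 261.0], 4, [0.3982, 0.0894], 2.008, [0.0053, 0.0129])
 R ([343.2, 265.0], 4, [0.384, -0.0704], 1.558, [0.0074, 0.0087])
 R ([283.2, 269.3], 6, [0.3763, 0.088], 3.091, [0.0069, 0.0148])
 R ([3
[... 448 characters left out ...]
0.015])
 R ([339.1, 290.4], 7, [0.318, -0.0578], 2.453, [0.006, 0.0138])
 R ([629.0, 293.1], 22, [0.2937, -0.8147], 2.662, [0.0113, 0.0131])
 R ([342.0, 294.0], 4, [0.3085, -0.0651], 2.322, [0.0052, 0.0091])
 R ([279.4, 299.0], 5, [0.2992, 0.0994], 2.63, [0.0034, 0.016])
 R ([338.2, 306.0], 61, [0.2775, -0.0543], 2.927, [0.0164, 0.037])
 R ([275.3, 300.3], 6, [0.296, 0.1102], 0.503, [0.0049, 0.0123])
cam_grip [([272.0, 182.0], [0.6088, 0.1142], 0.54)]
slot_mouth [([262.3, 182.6], [0.6097, 0.1428], 0.58)]Traceback (most recent call last):
  File "<stdin>", line 10, in <module>
ValueError: it knows: bowl, cam_grip, cassette, clip, gauge, jar, jug, slitter, slot_mouth, spatula, stand, tape, tub
```

Run:
```python
from h import *
ims={n:ctrl.get_image(n) for n in("top","scene")}
for n,im in ims.items():
    h=cv2.cvtColor(im,cv2.COLOR_RGB2HSV)
    r=(h[...,1]>120)&((h[...,0]<5)|(h[...,0]>172))&(h[...,2]>70)
    for b in blobs(n,r.astype(np.uint8),.07,8,30):
        if abs(b[2][0]-.615)<.03: print(n," R",b)
    for q in("cam_grip","slot_mouth"):
        print(q,[(np.round(m["pixel"],1).tolist(),unproj(n,m["pixel"],.044 if q=="slot_mouth" else .062)[:2].round(4).tolist(),round(m["confidence"],2)) for m in ctrl.mark_of(n,q)])
a=ims["top"][160:210,235:315,::-1]; b=ims["scene"][155:215,325:405,::-1]
a=cv2.resize(a,(400,250),interpolation=cv2.INTER_CUBIC);b=cv2.resize(b,(400,300),interpolation=cv2.INTER_CUBIC)
cv2.imwrite("pics/c4.png",np.vstack([a,b]))
```

```text
top  R ([275.1, 179.1], 14, [0.6153, 0.105], 1.139, [0.0078, 0.0129])
cam_grip [([274.5, 185.2], [0.6, 0.1077], 0.68), ([260.0, 182.4], [0.6085, 0.1465], 0.41)]
slot_mouth [([259.6, 185.3], [0.6025, 0.1503], 0.72), ([396.8, 277.4], [0.3449, -0.215], 0.28)]
scene  R ([364.6, 187.8], 25, [0.6143, 0.1069], 1.659, [0.0124, 0.0143])
cam_grip [([364.0, 183.5], [0.6001, 0.1175], 0.46)]
slot_mouth [([375.3, 183.2], [0.6087, 0.1493], 0.62)]
```

View pics/c4.png

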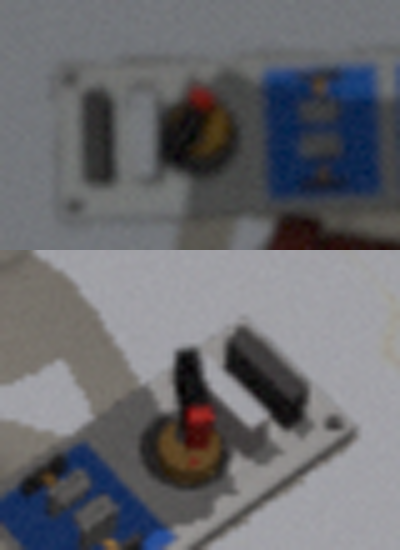

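The crop shows the handle's red end at top px (275,179), with the black end toward (270,191). The heading is about -0.5 rad. The fence and stop lie to its left. Triangulating next.

Run:
```python
from h import *
print(unproj("top",(273,185.6),.07),unproj("scene",(364,181.2),.074),unproj("scene",(364.6,187.8),.062),unproj("top",(275.1,179.1),.072))
# compare with projected model hypotheses
for c in((.600,.1142),(.601,.112)):
  for a in(-.4,-.5,-.6):
    d=np.array([np.cos(a),np.sin(a)])
    print(c,a,[proj(n,[*(np.array(c)+r*d),z]).round(1).tolist() for n,r,z in(("top",18,.074),("top",-22,.074),("scene",18,.062),("scene",22,.074),("scene",-22,.074)) for r in[r/1000]])
plan([(.6005,.1135,.12,-.52)])
```

```text
[0.59823075 0.11080461 0.07      ] [0.60033667 0.11613516 0.074     ] [0.61071837 0.11050799 0.062     ] [0.61522932 0.10467531 0.072     ]
(0.6, 0.1142) -0.4 [[274.1, 178.5], [268.4, 192.5], [365.1, 190.1], [365.9, 188.8], [360.7, 174.3]]
(0.6, 0.1142) -0.5 [[274.7, 178.8], [267.7, 192.2], [364.4, 190.2], [365.1, 189.0], [361.6, 174.2]]
(0.6, 0.1142) -0.6 [[275.3, 179.1], [267.0, 191.8], [363.7, 190.3], [364.2, 189.0], [362.5, 174.1]]
(0.601, 0.112) -0.4 [[274.9, 178.1], [269.3, 192.1], [364.7, 190.8], [365.5, 189.6], [360.3, 175.1]]
(0.601, 0.112) -0.5 [[275.5, 178.4], [268.5, 191.8], [364.0, 190.9], [364.6, 189.7], [361.2, 174.9]]
(0.601, 0.112) -0.6 [[276.1, 178.8], [267.8, 191.4], [363.2, 191.0], [363.7, 189.8], [362.0, 174.8]]
[{"x": 0.6, "y": 0.2, "z": 0.1, "turn": 0.14}, {"x": 0.6, "y": 0.1, "z": 0.1, "turn": 0.14}, {"x": 0.6, "y": 0.0, "z": 0.1, "turn": 0.14}, {"x": 0.6, "y": -0.1, "z": 0.1, "turn": 0.14}, {"x": 0.6, "y": -0.2, "z": 0.1, "turn": 0.14}, {"x": 0.5, "y": -0.2, "z": 0.1, "turn": 0.14}, {"x": 0.5, "y": -0.3, "z": 0.1, "turn": 0.14}, {"x": 0.5, "y": -0.4, "z": 0.1, "turn": 0.14}, {"x": 0.4, "y": -0.4, "z": 0.1, "turn": 0.14}, {"x": 0.3, "y": -0.5, "z": 0.1, "turn": 0.14}, {"x": 0.3, "y": -0.5, "z": 0.1, "turn": 0.14}, {"x": 0.06, "y": -0.28, "z": 0.01, "turn": 0.07}, 
--]
12 [0.6004 0.1137 0.12  ] -0.519
```

Request:
carry_out:
  moves:
    - {"x":0.6,"y":0.2,"z":0.1,"turn":0.14}
    - {"x":0.6,"y":0.1,"z":0.1,"turn":0.14}
    - {"x":0.6,"y":0.0,"z":0.1,"turn":0.14}
    - {"x":0.6,"y":-0.1,"z":0.1,"turn":0.14}
    - {"x":0.6,"y":-0.2,"z":0.1,"turn":0.14}
    - {"x":0.5,"y":-0.2,"z":0.1,"turn":0.14}
    - {"x":0.5,"y":-0.3,"z":0.1,"turn":0.14}
    - {"x":0.5,"y":-0.4,"z":0.1,"turn":0.14}

```text
t: 30.65
tool_pos: [0.5655, 0.0782, 0.1274]
tool_rot: [3.141, -0.055, -0.001]
contact_force: [-0.4, -0.3, -0.1]
opening: 0.045
grip_force: 0.0
```

Request:
carry_out:
  moves:
    - {"x":0.4,"y":-0.4,"z":0.1,"turn":0.14}
    - {"x":0.3,"y":-0.5,"z":0.1,"turn":0.14}
    - {"x":0.3,"y":-0.5,"z":0.1,"turn":0.14}
    - {"x":0.06,"y":-0.28,"z":0.01,"turn":0.07}
    - {"x":0,"y":0,"z":0,"turn":0}
    - {"x":0,"y":0,"z":0,"turn":0}
    - {"x":0,"y":0,"z":0,"turn":0}
    - {"x":0,"y":0,"z":0,"turn":0}

```text
t: 31.45
tool_pos: [0.6, 0.1135, 0.1201]
tool_rot: [3.036, -0.806, -0.0]
contact_force: [-0.4, -0.2, 0.1]
opening: 0.0448
grip_force: 0.0
```

Run:
```python
from h import *
p,s,o=pose(); print(p,s,o["q"]); plan([(.6003,.114,.05,-.52)])
a=ctrl.get_image("scene")[125:225,305:425,::-1]
cv2.imwrite("pics/c5.png",cv2.resize(a,None,fx=5,fy=5,interpolation=cv2.INTER_CUBIC))
```

```text
[0.59997101 0.11349407 0.12012052] -0.518980835775486 [ 6.51516932e-02  1.10826789e-01  1.74290383e+00 -3.05390135e-05
  1.28788450e+00  2.15493738e+00]
[{"x": 0.0, "y": 0.0, "z": 1.0, "turn": 0.0}, {"x": 0.0, "y": 0.0, "z": 1.0, "turn": 0.0}, {"x": 0.0, "y": -0.02, "z": 0.8, "turn": 0.0}, 
--]
3 [0.6002 0.1139 0.0501] -0.519
```

View pics/c5.png

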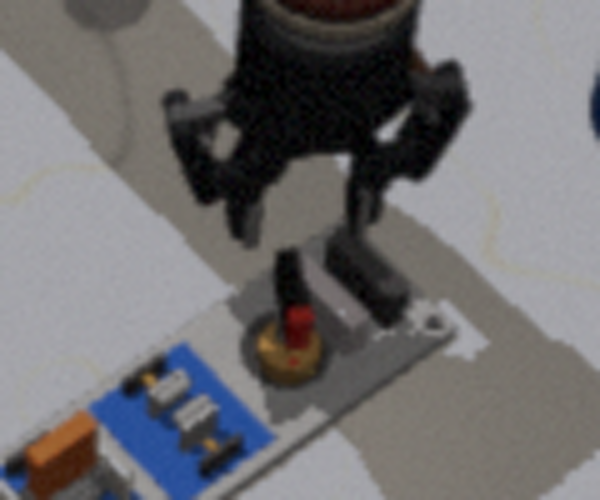

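The scene crop shows the open fingers straddling the handle, with the red end at px (365,189). Descend, grip and turn.

Request:
carry_out:
  moves:
    - {"x":0,"y":-0.02,"z":0.9,"turn":0}
    - {"x":0,"y":0,"z":0.9,"turn":0}
    - {"x":0,"y":0,"z":0.7,"turn":0}
    - {"x":0,"y":0,"z":0.3,"turn":0}
    - {"x":0,"y":0,"z":0,"turn":0}
    - {"x":0,"y":0,"z":0,"turn":0}
    - {"x":0,"y":0,"z":0,"turn":0}
    - {"x":0,"y":0,"z":0,"turn":0}

```text
t: 32.3
tool_pos: [0.6013, 0.1143, 0.0514]
tool_rot: [-3.036, 0.806, -0.003]
contact_force: [0.9, -0.0, -0.1]
opening: 0.0453
grip_force: 0.0
```

Request:
carry_out:
  moves:
    - {"x":0,"y":0,"z":0,"turn":0}
    - {"x":0,"y":0,"z":0,"turn":0}
    - {"x":0,"y":0,"z":0,"turn":0}
    - {"x":0,"y":0,"z":0,"turn":0}
    - {"x":0,"y":0,"z":0,"turn":0}
    - {"x":0,"y":0,"z":0,"turn":0}
    - {"x":0,"y":0,"z":0,"turn":0}
    - {"x":0,"y":0,"z":0,"turn":0}
  grip: 0
  newtons: 30

```text
t: 33.1
tool_pos: [0.6005, 0.114, 0.0505]
tool_rot: [3.036, -0.806, 0.0]
contact_force: [-3.3, -3.5, 6.1]
opening: 0.0119
grip_force: 34.2
```

Request:
carry_out:
  moves:
    - {"x":0,"y":0,"z":0,"turn":-0.06}
    - {"x":0,"y":0,"z":0,"turn":-0.14}
    - {"x":0,"y":0,"z":0,"turn":-0.14}
    - {"x":0,"y":0,"z":0,"turn":-0.14}
    - {"x":0,"y":0,"z":0,"turn":-0.14}
    - {"x":0,"y":0,"z":0,"turn":-0.14}
    - {"x":0,"y":0,"z":0,"turn":-0.14}
    - {"x":0,"y":0,"z":0,"turn":-0.1}

```text
t: 33.9
tool_pos: [0.6004, 0.1143, 0.0505]
tool_rot: [-3.049, -0.755, 0.0]
contact_force: [-2.4, -1.9, 5.1]
opening: 0.0115
grip_force: 34.2
```

Request:
carry_out:
  moves:
    - {"x":0,"y":0,"z":0,"turn":-0.14}
    - {"x":0,"y":0,"z":0,"turn":-0.14}
    - {"x":0,"y":0,"z":0,"turn":-0.14}
    - {"x":0,"y":0,"z":0,"turn":-0.14}
    - {"x":0,"y":0,"z":0,"turn":-0.14}
    - {"x":0,"y":0,"z":0,"turn":-0.14}
    - {"x":0,"y":0,"z":0,"turn":-0.14}
    - {"x":0,"y":0,"z":0,"turn":-0.11}

```text
t: 34.7
tool_pos: [0.6002, 0.1144, 0.0505]
tool_rot: [-2.216, -2.226, 0.001]
contact_force: [-4.4, -1.6, 5.8]
opening: 0.0112
grip_force: 34.3
```

Request:
carry_out:
  moves:
    - {"x":0,"y":0,"z":0,"turn":-0.02}
    - {"x":0,"y":0,"z":0,"turn":0}
    - {"x":0,"y":0,"z":0,"turn":0}
    - {"x":0,"y":0,"z":0,"turn":0}
    - {"x":0,"y":0,"z":0,"turn":0}
    - {"x":0,"y":0,"z":0,"turn":0}
    - {"x":0,"y":0,"z":0,"turn":0}
    - {"x":0,"y":0,"z":0,"turn":0}

```text
t: 35.5
tool_pos: [0.6002, 0.1144, 0.0505]
tool_rot: [-2.199, -2.243, 0.001]
contact_force: [-4.0, -0.8, 5.5]
opening: 0.0115
grip_force: 34.3
```

Run:
```python
from h import *
p,s,o=pose(); print(p,s,o["q"][5],o["contact_force"],o["wrist_torque"])
```

```text
[0.60016518 0.1143721  0.05051073] 1.5908353074258477 0.0463184672850198 [-4.0033073  -0.83243963  5.52403696] [-0.25164569  0.70403753  0.00472776]
```

Turned to heading 1.591 rad, which is square within about 0.02 rad. Release, rise and step aside to look.

Request:
carry_out:
  moves:
    - {"x":0,"y":0,"z":0,"turn":0}
    - {"x":0,"y":0,"z":0,"turn":0}
    - {"x":0,"y":0,"z":0,"turn":0}
    - {"x":0,"y":0,"z":0,"turn":0}
    - {"x":0,"y":0,"z":0,"turn":0}
    - {"x":0,"y":0,"z":0,"turn":0}
    - {"x":0,"y":0,"z":-0.3,"turn":0}
    - {"x":0,"y":0,"z":-1,"turn":0}
  grip: 55

```text
t: 36.3
tool_pos: [0.598, 0.1141, 0.0801]
tool_rot: [-2.196, -2.24, 0.007]
contact_force: [0.4, 0.3, -0.2]
opening: 0.0548
grip_force: 0.0
```

Request:
carry_out:
  moves:
    - {"x":0,"y":0,"z":-1,"turn":0}
    - {"x":0,"y":0,"z":-1,"turn":0}
    - {"x":0,"y":-1,"z":-1,"turn":0}
    - {"x":0,"y":-1,"z":0,"turn":0}
    - {"x":0,"y":-1,"z":0,"turn":0}
    - {"x":0,"y":-1,"z":0,"turn":0}
    - {"x":0,"y":-1,"z":0,"turn":0}
    - {"x":0,"y":0,"z":0,"turn":0}

```text
t: 37.1
tool_pos: [0.4734, 0.1119, 0.1576]
tool_rot: [-2.198, -2.244, 0.0]
contact_force: [-0.1, -0.1, 0.3]
opening: 0.055
grip_force: 0.0
```

Run:
```python
from h import *
ims={n:ctrl.get_image(n) for n in("top","scene")}
for n,im in ims.items():
    h=cv2.cvtColor(im,cv2.COLOR_RGB2HSV)
    r=(h[...,1]>120)&((h[...,0]<5)|(h[...,0]>172))&(h[...,2]>70)
    for b in blobs(n,r.astype(np.uint8),.072,5,40):
        if abs(b[2][0]-.605)<.03: print(n," R",b)
    m=((h[...,0]>=100)&(h[...,0]<=125)&(h[...,1]>120)&(h[...,2]>70)).astype(np.uint8)
    for b in blobs(n,m,.088,20,150):
        if abs(b[2][0]-.47)<.05: print(n,"B",b)
    for q in("stand","gauge","slot_mouth"):
        z={"stand":0,"gauge":.002,"slot_mouth":.044}[q]
        print(q,[(np.round(k["pixel"],1).tolist(),unproj(n,k["pixel"],z)[:2].round(4).tolist(),round(k["confidence"],2)) for k in ctrl.mark_of(n,q)])
a=ims["top"][160:260,190:310,::-1]; b=ims["scene"][95:215,325:425,::-1]
a=cv2.resize(a,None,fx=4,fy=4,interpolation=cv2.INTER_CUBIC);b=cv2.resize(b,(333,400),interpolation=cv2.INTER_CUBIC)
cv2.imwrite("pics/c6.png",np.hstack([a,b[:, :320]]))
```

```text
top  R ([264.5, 185.0], 6, [0.6002, 0.1331], 3.129, [0.005, 0.0083])
top B ([206.1, 235.3], 43, [0.4707, 0.2852], 3.035, [0.0118, 0.0241])
stand [([274.9, 183.8], [0.6102, 0.1134], 0.59), ([217.3, 233.4], [0.4737, 0.2786], 0.35)]
gauge [([397.9, 275.6], [0.3441, -0.2261], 0.66), ([215.7, 237.5], [0.4623, 0.2827], 0.56)]
slot_mouth [([256.5, 185.2], [0.603, 0.1588], 0.74)]
scene  R ([369.2, 177.9], 12, [0.5997, 0.1335], 3.014, [0.0075, 0.0132])
scene B ([380.6, 114.0], 63, [0.4696, 0.2819], 2.86, [0.021, 0.0275])
stand [([376.6, 134.8], [0.4681, 0.2801], 0.66)]
gauge [([341.3, 207.5], [0.5938, 0.0527], 0.43), ([377.8, 135.7], [0.4737, 0.2795], 0.42)]
slot_mouth [([374.8, 179.5], [0.5994, 0.1556], 0.79), ([200.7, 198.0], [0.3772, -0.2251], 0.4)]
```

View pics/c6.png

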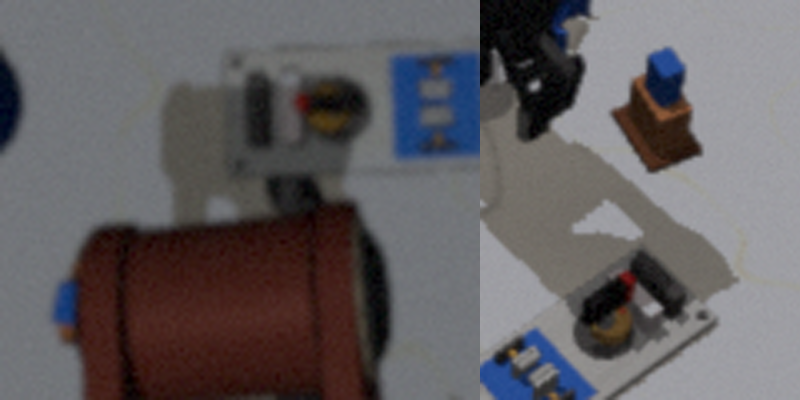

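The eccentric's red end now points at the fence, at top px (264.5,185). The gauge handle is at scene px (381,114), and the triangulated position is about (0.470, 0.281). Now its yaw, from the first, unobstructed top picture.

Run:
```python
from h import *
for f,n,box in(("top0.png","top",(190,210,60,50)),("sc0.png","scene",(345,95,60,55))):
    im=cv2.resize(cv2.imread("pics/"+f),(640,400),interpolation=cv2.INTER_AREA)
    h=cv2.cvtColor(im,cv2.COLOR_BGR2HSV); x,y,w,hh=box
    sub=np.zeros(h.shape[:2],bool); sub[y:y+hh,x:x+w]=1
    br=((h[...,0]<22)&(h[...,1]>90)&sub).astype(np.uint8)
    k,l,s,c=cv2.connectedComponentsWithStats(br); i=1+np.argmax(s[1:,4])
    ys,xs=np.where(l==i)
    for z in(.005,.05):
        P=np.array([unproj(n,(a,b),z)[:2] for a,b in zip(xs,ys)]).astype(np.float32)*1000
        (cx,cy),(ww,h2),ang=cv2.minAreaRect(P); print(n,z,len(xs),(round(cx),round(cy)),(round(ww),round(h2)),round(np.deg2rad(ang),3))
    bl=((h[...,0]>=95)&(h[...,0]<=125)&(h[...,1]>110)&sub).astype(np.uint8)
    for b in blobs(n,bl,.089,20,300): print(n,"B",b)
p,s,o=pose(); print(p,s); plan([(.470,.281,.13,1.39)])
```

```text
top 0.005 287 (470, 282) (46, 63) 1.374
top 0.05 287 (471, 270) (44, 61) 1.374
top B ([208.5, 235.4], 93, [0.4705, 0.2788], 2.287, [0.0237, 0.0258])
scene 0.005 363 (460, 289) (61, 91) 1.361
scene 0.05 363 (486, 262) (58, 87) 1.361
scene B ([349.0, 100.8], 105, [0.3826, 0.244], 2.166, [0.0233, 0.0592])
scene B ([380.1, 117.4], 135, [0.4783, 0.2725], 2.424, [0.0242, 0.0495])
[0.47601146 0.11172396 0.15764625] 1.5906458976310023
[{"x": 1.0, "y": 0.0, "z": 0.2, "turn": 0.03}, {"x": 1.0, "y": 0.0, "z": 0.1, "turn": 0.03}, {"x": 1.0, "y": -0.1, "z": 0.2, "turn": 0.03}, {"x": 1.0, "y": -0.1, "z": 0.2, "turn": 0.03}, {"x": 1.0, "y": -0.1, "z": 0.1, "turn": 0.03}, {"x": 1.0, "y": -0.2, "z": 0.2, "turn": 0.03}, {"x": 0.72, "y": -0.19, "z": 0.11, "turn": 0.02}, 
--]
7 [0.47   0.281  0.1299] 1.391
```

Request:
carry_out:
  moves:
    - {"x":1.0,"y":0.0,"z":0.2,"turn":0.03}
    - {"x":1.0,"y":0.0,"z":0.1,"turn":0.03}
    - {"x":1.0,"y":-0.1,"z":0.2,"turn":0.03}
    - {"x":1.0,"y":-0.1,"z":0.2,"turn":0.03}
    - {"x":1.0,"y":-0.1,"z":0.1,"turn":0.03}
    - {"x":1.0,"y":-0.2,"z":0.2,"turn":0.03}
    - {"x":0.72,"y":-0.19,"z":0.11,"turn":0.04}
    - {"x":0,"y":0,"z":0,"turn":0}

```text
t: 38.3
tool_pos: [0.469, 0.2827, 0.1291]
tool_rot: [-2.429, -1.991, 0.002]
contact_force: [0.8, 0.0, 0.3]
opening: 0.055
grip_force: 0.0
```

Request:
carry_out:
  moves:
    - {"x":0,"y":0,"z":0,"turn":0}
    - {"x":0,"y":0,"z":0,"turn":0}
    - {"x":0,"y":0,"z":0,"turn":0}
    - {"x":0,"y":0,"z":0,"turn":0}
    - {"x":0,"y":0,"z":0,"turn":0}
    - {"x":0,"y":0,"z":0,"turn":0}
    - {"x":0,"y":0,"z":0,"turn":0}
    - {"x":0,"y":0,"z":0,"turn":0}

```text
t: 39.1
tool_pos: [0.4694, 0.281, 0.1298]
tool_rot: [2.432, 1.989, 0.0]
contact_force: [-0.3, -0.2, 0.9]
opening: 0.0551
grip_force: 0.0
```

Run:
```python
from h import *
p,s,o=pose(); print(p,s); plan([(.470,.281,.062,1.372)])
im=ctrl.get_image("scene"); a=im[75:165,325:425,::-1]
cv2.imwrite("pics/c7.png",cv2.resize(a,None,fx=5,fy=5,interpolation=cv2.INTER_CUBIC))
h=cv2.cvtColor(im,cv2.COLOR_RGB2HSV)
m=((h[...,0]>=100)&(h[...,0]<=125)&(h[...,1]>120)&(h[...,2]>70)).astype(np.uint8)
for b in blobs("scene",m,.089,15,150): print(b)
```

```text
[0.4694227  0.28099673 0.12983798] 1.370782962595852
[{"x": 0.0, "y": 0.0, "z": 1.0, "turn": 0.0}, {"x": 0.0, "y": 0.0, "z": 1.0, "turn": 0.0}, {"x": 0.0, "y": 0.02, "z": 0.71, "turn": 0.0}, 
--]
3 [0.4699 0.2809 0.0621] 1.371
([349.0, 86.8], 29, [0.3424, 0.2768], 2.036, [0.0093, 0.0331])
([380.6, 113.6], 49, [0.4692, 0.2819], 3.029, [0.0181, 0.0251])
([237.8, 154.6], 46, [0.3521, -0.0921], 1.789, [0.0107, 0.0337])
([247.6, 159.2], 18, [0.3792, -0.08], 0.108, [0.0083, 0.0214])
([234.1, 169.7], 33, [0.3858, -0.1239], 0.24, [0.0099, 0.0292])
```

View pics/c7.png

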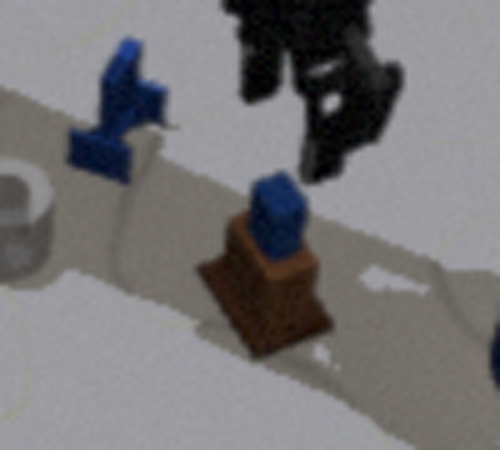

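The crop shows the gauge handle at scene px (380,117), between and below the open fingers. The blue look-alike is well clear. Descend and grip.

Request:
carry_out:
  moves:
    - {"x":0,"y":0.02,"z":0.8,"turn":0}
    - {"x":0,"y":0,"z":0.8,"turn":0}
    - {"x":0,"y":0,"z":0.8,"turn":0}
    - {"x":0,"y":0,"z":0.3,"turn":0}
    - {"x":0,"y":0,"z":0,"turn":0}
    - {"x":0,"y":0,"z":0,"turn":0}
    - {"x":0,"y":0,"z":0,"turn":0}
    - {"x":0,"y":0,"z":0,"turn":0}

```text
t: 39.95
tool_pos: [0.4707, 0.2813, 0.0636]
tool_rot: [2.432, 1.988, 0.003]
contact_force: [-0.2, 0.7, 0.1]
opening: 0.0552
grip_force: 0.0
```

Request:
carry_out:
  moves:
    - {"x":0,"y":0,"z":0,"turn":0}
    - {"x":0,"y":0,"z":0,"turn":0}
    - {"x":0,"y":0,"z":0,"turn":0}
    - {"x":0,"y":0,"z":0,"turn":0}
    - {"x":0,"y":0,"z":0,"turn":0}
    - {"x":0,"y":0,"z":0,"turn":0}
    - {"x":0,"y":0,"z":0,"turn":0}
    - {"x":0,"y":0,"z":0,"turn":0}
  grip: 0
  newtons: 40

```text
t: 40.75
tool_pos: [0.4703, 0.2811, 0.0629]
tool_rot: [2.432, 1.988, 0.001]
contact_force: [-0.5, 0.6, 4.3]
opening: 0.0276
grip_force: 40.2
```

Run:
```python
from h import *
p,s,o=pose(); print(p,s,o["opening"],o["contact_force"]); plan([(p[0],p[1],.13,s)]); plan([(.5995,.150,.13,1.588)],start=(p[0],p[1],.13,s))
```

```text
[0.47031367 0.28113018 0.06293071] 1.370816065807799 0.02761834671414974 [-0.48589787  0.57237857  4.27373895]
[{"x": 0.0, "y": 0.0, "z": -0.9, "turn": 0.0}, {"x": 0.0, "y": 0.0, "z": -1.0, "turn": 0.0}, {"x": 0.0, "y": 0.0, "z": -0.78, "turn": 0.0}, 
--]
3 [0.4703 0.2811 0.1299] 1.371
[{"x": -0.6, "y": 1.0, "z": 0.0, "turn": -0.03}, {"x": -0.7, "y": 0.9, "z": 0.0, "turn": -0.04}, {"x": -0.7, "y": 1.0, "z": 0.0, "turn": -0.04}, {"x": -0.8, "y": 0.9, "z": 0.0, "turn": -0.04}, {"x": -0.9, "y": 1.0, "z": 0.0, "turn": -0.03}, {"x": -0.95, "y": 0.88, "z": 0.0, "turn": -0.04}, 
--]
6 [0.5995 0.15   0.13  ] 1.591
```

Run:
```python
from h import *
im=np.mean([ctrl.get_image("top").astype(float) for _ in range(6)],0); g=im.mean(2)
for r in(178,180,182,188,190,192): print(r,g[r,248:275].round().astype(int).tolist())
print("top cols for y at z=.044,x=.60:",[(y,round(proj("top",[.6,y,.044])[0],2)) for y in(.13,.14,.15,.16,.17)])
sc=np.mean([ctrl.get_image("scene").astype(float) for _ in range(4)],0).astype(np.uint8)
cv2.imwrite("pics/c8.png",np.hstack([cv2.resize(im.astype(np.uint8)[165:205,240:280,::-1],(400,400),interpolation=cv2.INTER_CUBIC),cv2.resize(sc[160:200,350:390,::-1],(400,400),interpolation=cv2.INTER_CUBIC)]))
```

```text
178 [110, 111, 107, 94, 76, 69, 65, 69, 82, 102, 108, 106, 104, 104, 106, 105, 101, 98, 106, 112, 114, 113, 110, 108, 101, 94, 91]
180 [117, 115, 105, 82, 56, 50, 48, 44, 49, 73, 96, 104, 111, 117, 118, 115, 104, 84, 82, 90, 91, 87, 74, 66, 57, 50, 47]
182 [117, 115, 106, 79, 59, 47, 48, 42, 39, 65, 97, 111, 118, 118, 118, 109, 91, 65, 54, 50, 45, 44, 43, 42, 39, 35, 33]
188 [116, 116, 107, 82, 58, 50, 48, 43, 38, 61, 97, 112, 114, 116, 117, 112, 95, 68, 48, 48, 54, 59, 60, 61, 59, 54, 50]
190 [115, 116, 106, 83, 58, 49, 49, 43, 38, 61, 97, 111, 113, 117, 119, 117, 105, 78, 59, 66, 73, 80, 83, 82, 84, 81, 76]
192 [116, 116, 106, 87, 62, 50, 50, 46, 38, 60, 95, 110, 111, 115, 117, 118, 106, 83, 67, 74, 73, 70, 71, 71, 69, 63, 61]
top cols for y at z=.044,x=.60: [(0.13, np.float64(267.07)), (0.14, np.float64(263.4)), (0.15, np.float64(259.74)), (0.16, np.float64(256.08)), (0.17, np.float64(252.41))]
```

View pics/c8.png

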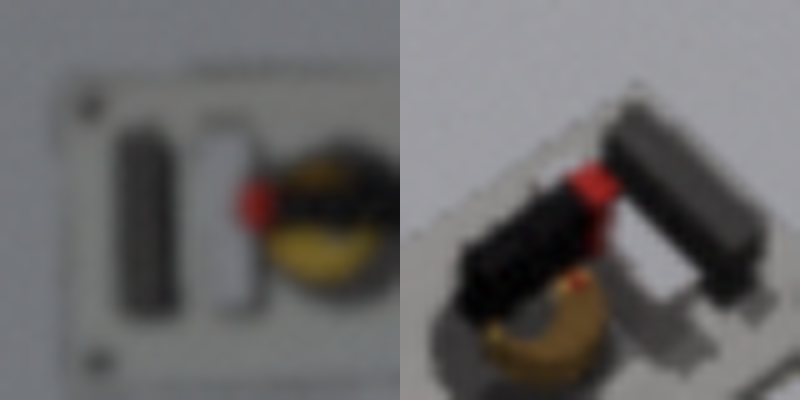

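The averaged crop shows the dark stop over top cols 251–257 and the fence's outer edge at col 264.6. That puts the fence face at y≈0.151 and the stop face at ≈0.161, so the slot centre is ≈(0.600, 0.156). Lift the gauge and carry it over.

Request:
carry_out:
  moves:
    - {"x":0,"y":0,"z":-0.5,"turn":0}
    - {"x":0,"y":0,"z":-1,"turn":0}
    - {"x":0,"y":0,"z":-1,"turn":0}
    - {"x":0,"y":0,"z":-1,"turn":0}
    - {"x":0,"y":0,"z":0,"turn":0}
    - {"x":0,"y":0,"z":0,"turn":0}
    - {"x":0,"y":0,"z":0,"turn":0}
    - {"x":0,"y":0,"z":0,"turn":0}

```text
t: 42.05
tool_pos: [0.4688, 0.2805, 0.1478]
tool_rot: [-2.431, -1.988, 0.005]
contact_force: [-0.4, 0.0, -1.0]
opening: 0.0276
grip_force: 39.7
```

Run:
```python
from h import *
p,s,o=pose(); print(p,s,o["opening"],o["contact_force"]); plan([(.5998,.156,.15,1.588)])
```

```text
[0.46877544 0.28045334 0.14779336] 1.3707561328688762 0.027571726722081715 [-0.43358219  0.04465937 -1.03235461]
[{"x": -0.6, "y": 1.0, "z": 0.0, "turn": -0.03}, {"x": -0.6, "y": 1.0, "z": 0.0, "turn": -0.04}, {"x": -0.7, "y": 1.0, "z": 0.0, "turn": -0.04}, {"x": -0.8, "y": 1.0, "z": 0.0, "turn": -0.04}, {"x": -0.9, "y": 1.0, "z": 0.0, "turn": -0.04}, {"x": -0.76, "y": 0.73, "z": -0.09, "turn": -0.03}, 
--]
6 [0.5999 0.1561 0.15  ] 1.591
```

Request:
carry_out:
  moves:
    - {"x":-0.6,"y":1.0,"z":0.0,"turn":-0.03}
    - {"x":-0.6,"y":1.0,"z":0.0,"turn":-0.04}
    - {"x":-0.7,"y":1.0,"z":0.0,"turn":-0.04}
    - {"x":-0.8,"y":1.0,"z":0.0,"turn":-0.04}
    - {"x":-0.9,"y":1.0,"z":0.0,"turn":-0.04}
    - {"x":-0.76,"y":0.7,"z":0,"turn":-0.03}
    - {"x":0,"y":0,"z":0,"turn":0}
    - {"x":0,"y":0,"z":0,"turn":0}

```text
t: 42.85
tool_pos: [0.5996, 0.1563, 0.1484]
tool_rot: [-2.199, -2.241, 0.003]
contact_force: [0.4, 0.0, 0.3]
opening: 0.0275
grip_force: 39.7
```

Request:
carry_out:
  moves:
    - {"x":0,"y":0,"z":0.6,"turn":0}
    - {"x":0,"y":0,"z":0.4,"turn":0}
    - {"x":0,"y":0,"z":0.2,"turn":0}
    - {"x":0,"y":0,"z":0,"turn":0}
    - {"x":0,"y":0,"z":0,"turn":0}
    - {"x":0,"y":0,"z":0,"turn":0}
    - {"x":0,"y":0,"z":0,"turn":0}
    - {"x":0,"y":0,"z":0,"turn":0}

```text
t: 43.65
tool_pos: [0.6006, 0.1566, 0.1204]
tool_rot: [2.199, 2.243, 0.001]
contact_force: [0.4, 0.2, -0.5]
opening: 0.0274
grip_force: 39.7
```

Run:
```python
from h import *
p,s,o=pose(); print(p,s,o["contact_force"])
im=np.mean([ctrl.get_image("scene").astype(float) for _ in range(4)],0).astype(np.uint8)[:,:,::-1]
c=(345,140,60,60); k=10
a=cv2.resize(im[c[1]:c[1]+c[3],c[0]:c[0]+c[2]],None,fx=k,fy=k,interpolation=cv2.INTER_CUBIC)
def q(X): return tuple(((proj("scene",X)-np.array(c[:2])+.5)*k).astype(int).tolist())
z=p[2]-.061
for dx in(-.012,.012): # expected blade edges, thin lines
    cv2.line(a,q([p[0]+dx,p[1],z]),q([p[0]+dx,p[1],z+.05]),(0,255,255),1)
cv2.line(a,q([p[0]-.012,p[1],z]),q([p[0]+.012,p[1],z]),(0,255,255),1)
for y in(.151,.161): cv2.line(a,q([.575,y,.044]),q([.625,y,.044]),(0,255,0),1)
cv2.imwrite("pics/c9.png",a)
```

```text
[0.60061626 0.15662658 0.12035644] 1.5907788309590183 [ 0.40749331  0.19755905 -0.49978149]
```

View pics/c9.png

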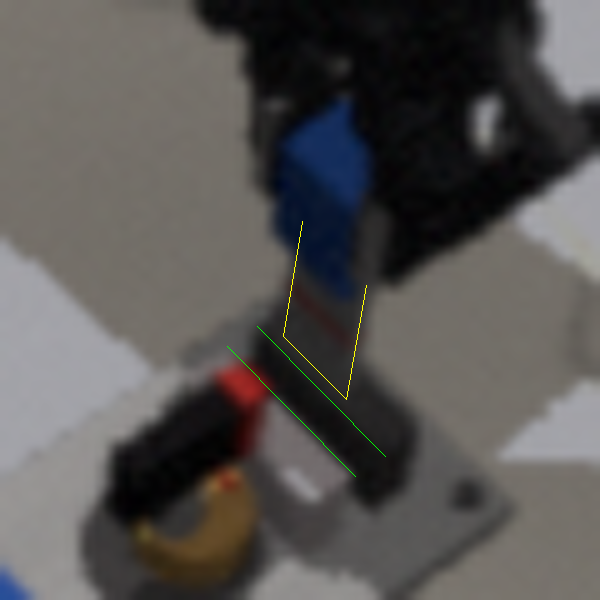

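The blade, with its red line near px (377,172), lines up with the predicted outline. The fence edge matches the lower green line. Descending gently.

Request:
carry_out:
  moves:
    - {"x":-0.02,"y":0,"z":0.2,"turn":0}
    - {"x":0,"y":0,"z":0.2,"turn":0}
    - {"x":0,"y":0,"z":0.1,"turn":0}
    - {"x":0,"y":0,"z":0.1,"turn":0}
    - {"x":0,"y":0,"z":0.1,"turn":0}
    - {"x":0,"y":0,"z":0.1,"turn":0}
    - {"x":0,"y":0,"z":0,"turn":0}
    - {"x":0,"y":0,"z":0,"turn":0}

```text
t: 44.65
tool_pos: [0.6003, 0.1561, 0.0998]
tool_rot: [-2.199, -2.244, -0.0]
contact_force: [-0.5, 0.3, -1.3]
opening: 0.0274
grip_force: 39.7
```

Request:
carry_out:
  moves:
    - {"x":0,"y":0,"z":0.15,"turn":0}
    - {"x":0,"y":0,"z":0.15,"turn":0}
    - {"x":0,"y":0,"z":0.15,"turn":0}
    - {"x":0,"y":0,"z":0.15,"turn":0}
    - {"x":0,"y":0,"z":0.15,"turn":0}
    - {"x":0,"y":0,"z":0.05,"turn":0}
    - {"x":0,"y":0,"z":0,"turn":0}
    - {"x":0,"y":0,"z":0,"turn":0}

```text
t: 45.45
tool_pos: [0.6004, 0.1561, 0.0799]
tool_rot: [2.199, 2.243, 0.0]
contact_force: [0.6, 0.9, -1.1]
opening: 0.0273
grip_force: 39.7
```

Request:
carry_out:
  moves:
    - {"x":0,"y":0,"z":0,"turn":0}
    - {"x":0,"y":0,"z":0,"turn":0}
    - {"x":0,"y":0,"z":0,"turn":0}
    - {"x":0,"y":0,"z":0,"turn":0}
    - {"x":0,"y":0,"z":0,"turn":0}
    - {"x":0,"y":0,"z":0,"turn":0}
    - {"x":0,"y":0,"z":0,"turn":0}
    - {"x":0,"y":0,"z":0,"turn":0}

```text
t: 46.25
tool_pos: [0.6003, 0.1561, 0.0798]
tool_rot: [-2.199, -2.244, -0.0]
contact_force: [-1.1, 0.2, -0.5]
opening: 0.0277
grip_force: 39.7
```

Run:
```python
from h import *
p,s,o=pose(); print(p,s,o["contact_force"])
im=np.mean([ctrl.get_image("scene").astype(float) for _ in range(4)],0).astype(np.uint8)[:,:,::-1]
cv2.imwrite("pics/c10.png",cv2.resize(im[140:200,345:405],None,fx=8,fy=8,interpolation=cv2.INTER_CUBIC))
```

```text
[0.60028982 0.15611384 0.07979866] 1.5907781315911205 [-1.1440694   0.17123167 -0.47812238]
```

View pics/c10.png

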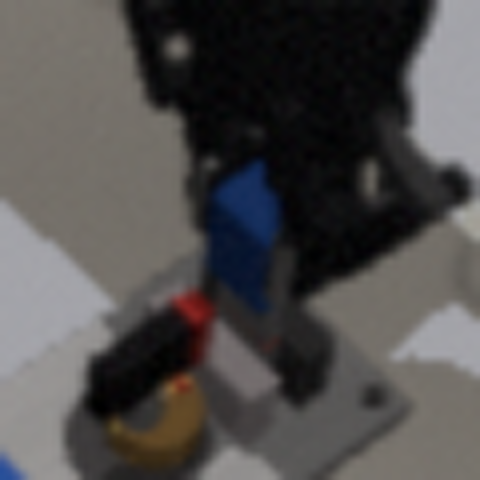

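The blade sits between fence and stop, with the red line at the tops' level near px (379,183). It has been held over 0.8 s. Lift and return to the stand.

Request:
carry_out:
  moves:
    - {"x":0,"y":0,"z":-0.5,"turn":0}
    - {"x":0,"y":0,"z":-0.7,"turn":0}
    - {"x":0,"y":0,"z":-0.9,"turn":0}
    - {"x":0,"y":0,"z":-0.9,"turn":0}
    - {"x":0,"y":0,"z":-0.2,"turn":0}
    - {"x":0,"y":0,"z":0,"turn":0}
    - {"x":0,"y":0,"z":0,"turn":0}
    - {"x":0,"y":0,"z":0,"turn":0}

```text
t: 47.25
tool_pos: [0.5994, 0.156, 0.1582]
tool_rot: [-2.198, -2.242, 0.003]
contact_force: [-0.2, -0.1, -0.3]
opening: 0.0277
grip_force: 39.7
```

Run:
```python
from h import *
p,s,o=pose(); print(p,s,o["opening"]); plan([(.4703,.2811,.15,1.371)])
im=ctrl.get_image("scene"); h=cv2.cvtColor(im,cv2.COLOR_RGB2HSV)
for b in orange("scene",.079,im): print(b)
```

```text
[0.59938836 0.15596265 0.15821113] 1.59078397342314 0.02774806274216608
[{"x": 0.9, "y": -0.9, "z": 0.1, "turn": 0.04}, {"x": 0.9, "y": -1.0, "z": 0.1, "turn": 0.04}, {"x": 0.8, "y": -1.0, "z": 0.0, "turn": 0.04}, {"x": 0.8, "y": -1.0, "z": 0.0, "turn": 0.04}, {"x": 0.7, "y": -1.0, "z": 0.1, "turn": 0.04}, {"x": 0.52, "y": -0.61, "z": 0.03, "turn": 0.02}, 
--]
6 [0.4703 0.2812 0.15  ] 1.371
([366.7, 191.0], 28, [0.6285, 0.1007], 2.124, [0.0095, 0.0254])
([316.7, 212.6], 63, [0.6028, -0.0316], 1.575, [0.0112, 0.036])
([291.3, 230.2], 69, [0.6043, -0.1064], 1.572, [0.0117, 0.0359])
([265.3, 248.1], 71, [0.6056, -0.1796], 1.575, [0.0113, 0.0354])
```

Request:
carry_out:
  moves:
    - {"x":0.9,"y":-0.9,"z":0.1,"turn":0.04}
    - {"x":0.9,"y":-1.0,"z":0.1,"turn":0.04}
    - {"x":0.8,"y":-1.0,"z":0.0,"turn":0.04}
    - {"x":0.8,"y":-1.0,"z":0.0,"turn":0.04}
    - {"x":0.7,"y":-1.0,"z":0.1,"turn":0.04}
    - {"x":0.52,"y":-0.61,"z":0.03,"turn":0.02}
    - {"x":0,"y":0,"z":0,"turn":0}
    - {"x":0,"y":0,"z":0,"turn":0}

```text
t: 48.1
tool_pos: [0.4709, 0.2812, 0.1509]
tool_rot: [2.431, 1.99, -0.002]
contact_force: [0.7, 0.6, -1.2]
opening: 0.0275
grip_force: 39.8
```

Request:
carry_out:
  moves:
    - {"x":0,"y":0,"z":0.6,"turn":0}
    - {"x":0,"y":0,"z":0.4,"turn":0}
    - {"x":0,"y":0,"z":0,"turn":0}
    - {"x":0,"y":0,"z":0,"turn":0}
    - {"x":0,"y":0,"z":0,"turn":0}
    - {"x":0,"y":0,"z":0,"turn":0}
    - {"x":0,"y":0,"z":0,"turn":0}
    - {"x":0,"y":0,"z":0,"turn":0}

```text
t: 48.9
tool_pos: [0.4714, 0.2815, 0.127]
tool_rot: [2.432, 1.988, 0.001]
contact_force: [-0.4, 0.2, -1.0]
opening: 0.0275
grip_force: 39.8
```

Run:
```python
from h import *
p,s,o=pose(); print(p,s,o["opening"]); plan([(.4703,.2811,.063,1.371)])
```

```text
[0.47139332 0.28145222 0.12696082] 1.370816798986797 0.027451028916000507
[{"x": 0.0, "y": 0.0, "z": 1.0, "turn": 0.0}, {"x": 0.0, "y": 0.0, "z": 1.0, "turn": 0.0}, {"x": -0.02, "y": -0.04, "z": 0.56, "turn": 0.0}, 
--]
3 [0.4703 0.2812 0.063 ] 1.371
```

Request:
carry_out:
  moves:
    - {"x":-0.02,"y":-0.04,"z":0.3,"turn":0}
    - {"x":0,"y":0,"z":0.2,"turn":0}
    - {"x":0,"y":0,"z":0.1,"turn":0}
    - {"x":0,"y":0,"z":0.1,"turn":0}
    - {"x":0,"y":0,"z":0.1,"turn":0}
    - {"x":0,"y":0,"z":0.1,"turn":0}
    - {"x":0,"y":0,"z":0,"turn":0}
    - {"x":0,"y":0,"z":0,"turn":0}

```text
t: 49.7
tool_pos: [0.4701, 0.2811, 0.1041]
tool_rot: [-2.432, -1.989, -0.0]
contact_force: [-0.2, -0.4, -0.6]
opening: 0.0276
grip_force: 39.8
```

Tip is 9 mm inside the stand, with no force. Continue down.

Request:
carry_out:
  moves:
    - {"x":0,"y":0,"z":0.3,"turn":0}
    - {"x":0,"y":0,"z":0.3,"turn":0}
    - {"x":0,"y":0,"z":0.3,"turn":0}
    - {"x":0,"y":0,"z":0.3,"turn":0}
    - {"x":0,"y":0,"z":0.2,"turn":0}
    - {"x":0,"y":0,"z":0.1,"turn":0}
    - {"x":0,"y":0,"z":0,"turn":0}
    - {"x":0,"y":0,"z":0,"turn":0}

```text
t: 50.5
tool_pos: [0.4703, 0.2811, 0.0668]
tool_rot: [2.432, 1.988, 0.001]
contact_force: [0.7, -0.2, -1.8]
opening: 0.0275
grip_force: 39.8
```

Request:
carry_out:
  moves:
    - {"x":0,"y":0,"z":0.06,"turn":0}
    - {"x":0,"y":0,"z":0.04,"turn":0}
    - {"x":0,"y":0,"z":0,"turn":0}
    - {"x":0,"y":0,"z":0,"turn":0}
    - {"x":0,"y":0,"z":0,"turn":0}
    - {"x":0,"y":0,"z":0,"turn":0}
    - {"x":0,"y":0,"z":0,"turn":0}
    - {"x":0,"y":0,"z":0,"turn":0}

```text
t: 51.3
tool_pos: [0.4701, 0.2811, 0.0641]
tool_rot: [2.432, 1.989, 0.0]
contact_force: [1.3, 0.1, -0.7]
opening: 0.0276
grip_force: 39.8
```

About 1 mm above its seat, so it can drop in on release. Release and rise.

Request:
carry_out:
  moves:
    - {"x":0,"y":0,"z":0.04,"turn":0}
    - {"x":0,"y":0,"z":0,"turn":0}
    - {"x":0,"y":0,"z":0,"turn":0}
    - {"x":0,"y":0,"z":0,"turn":0}
    - {"x":0,"y":0,"z":0,"turn":0}
    - {"x":0,"y":0,"z":0,"turn":0}
    - {"x":0,"y":0,"z":0,"turn":0}
    - {"x":0,"y":0,"z":0,"turn":0}
  grip: 55

```text
t: 52.1
tool_pos: [0.4701, 0.2811, 0.0631]
tool_rot: [-2.432, -1.989, 0.0]
contact_force: [-0.4, -0.4, -0.1]
opening: 0.0547
grip_force: 0.0
```

Request:
carry_out:
  moves:
    - {"x":0,"y":0,"z":-0.3,"turn":0}
    - {"x":0,"y":0,"z":-0.9,"turn":0}
    - {"x":0,"y":0,"z":-0.9,"turn":0}
    - {"x":0,"y":0,"z":-0.9,"turn":0}
    - {"x":0,"y":0,"z":-0.5,"turn":0}
    - {"x":-1,"y":0,"z":0,"turn":0}
    - {"x":-1,"y":0,"z":0,"turn":0}
    - {"x":-1,"y":0,"z":0,"turn":0}

```text
t: 52.9
tool_pos: [0.4548, 0.2068, 0.1507]
tool_rot: [2.431, 1.989, -0.0]
contact_force: [0.4, -0.2, -0.1]
opening: 0.0551
grip_force: 0.0
```

Request:
carry_out:
  moves:
    - {"x":-1,"y":-0.3,"z":0,"turn":0}
    - {"x":-1,"y":-0.3,"z":0,"turn":0}
    - {"x":-1,"y":-0.3,"z":0,"turn":0}
    - {"x":-1,"y":-0.3,"z":0,"turn":0}
    - {"x":-1,"y":-0.3,"z":0,"turn":0}
    - {"x":-1,"y":-0.3,"z":0,"turn":0}
    - {"x":-1,"y":-0.3,"z":0,"turn":0}
    - {"x":-0.5,"y":0,"z":0,"turn":0}

```text
t: 53.7
tool_pos: [0.3655, 0.0331, 0.1503]
tool_rot: [2.433, 1.987, -0.0]
contact_force: [-0.3, 0.9, 0.8]
opening: 0.055
grip_force: 0.0
```

Run:
```python
from h import *
p,s,o=pose(); print(p,s,o["contact_force"])
ims={n:ctrl.get_image(n) for n in("top","scene")}
for n,im in ims.items():
    for b in orange(n,.079,im): print(n,b)
    h=cv2.cvtColor(im,cv2.COLOR_RGB2HSV)
    r=(h[...,1]>120)&((h[...,0]<5)|(h[...,0]>172))&(h[...,2]>70)
    for b in blobs(n,r.astype(np.uint8),.072,5,40):
        if abs(b[2][0]-.605)<.03: print(n," R",b)
    m=((h[...,0]>=100)&(h[...,0]<=125)&(h[...,1]>120)&(h[...,2]>70)).astype(np.uint8)
    for b in blobs(n,m,.089,20,150):
        if abs(b[2][0]-.47)<.05: print(n,"B",b)
a=ims["scene"][90:290,220:420,::-1]
cv2.imwrite("pics/c11.png",cv2.resize(a,None,fx=3,fy=3,interpolation=cv2.INTER_CUBIC))
```

```text
[0.36546364 0.03307245 0.15032661] 1.3695284243423091 [-0.26876418  0.94744355  0.82950778]
top ([382.5, 180.0], 36, [0.6052, -0.1792], 1.547, [0.0076, 0.0319])
top ([325.9, 182.3], 39, [0.6027, -0.03], 1.621, [0.0086, 0.0321])
top ([354.5, 181.0], 36, [0.6043, -0.1054], 1.547, [0.0076, 0.032])
top ([23.9, 325.8], 168, [0.247, 0.7649], 1.667, [0.0323, 0.0336])
top  R ([265.2, 185.2], 8, [0.5995, 0.1311], 3.008, [0.0065, 0.0096])
top B ([207.7, 235.5], 72, [0.4704, 0.2808], 2.965, [0.0194, 0.0247])
scene ([378.0, 126.0], 38, [0.4913, 0.2551], 0.083, [0.0203, 0.0515])
scene ([316.7, 212.6], 62, [0.6027, -0.0315], 1.572, [0.0111, 0.0363])
scene ([291.3, 230.2], 66, [0.6042, -0.1064], 1.598, [0.0113, 0.0355])
scene ([265.3, 248.0], 69, [0.6054, -0.1794], 1.577, [0.0111, 0.0353])
scene  R ([369.1, 178.3], 17, [0.6005, 0.1327], 2.874, [0.0095, 0.0141])
scene B ([380.6, 113.9], 62, [0.4701, 0.2814], 2.906, [0.0206, 0.0275])
```

View pics/c11.png

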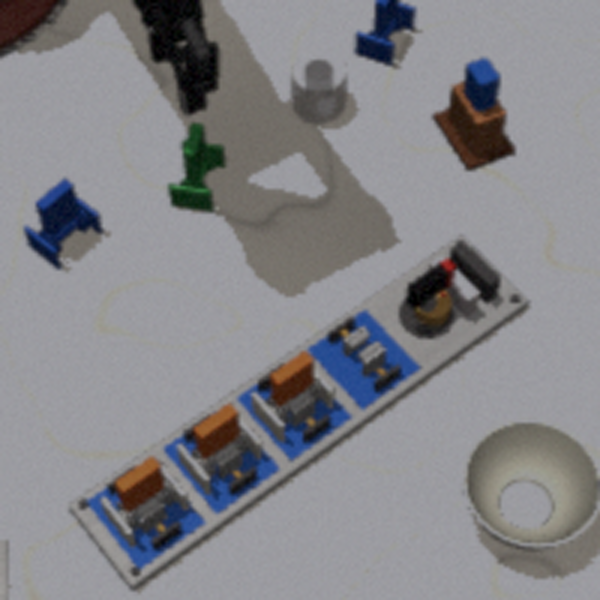

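The final picture shows the three cassettes home in clips 1–3, at px (265,248), (291,230) and (317,213). The red end is on the fence at px (369,178). The gauge handle is at px (381,114), the same pixel as at the start, and the arm is clear. Handing in.

```bash
python3 -c "
from station import ctrl
print(ctrl.finish_job())"
```

```text
the job is handed in; nothing more can be done
None
```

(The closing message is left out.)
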